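# Clear the jammed tray, stock the lock box and padlock it

## Robot

A 6-joint arm with a two-finger parallel gripper is mounted at the origin on a cart in front of the work surface, level with it; the furniture and walls round the work are solid. World frame = base frame: x ahead of the robot, y to its left, z up, the work surface at z = 0. Lengths are in m, angles in rad, forces in N, time in s.
With the tool pointing down it reaches from about 0.25 to 0.775 m from the base axis. Payload 4 kg.
Tool frame: the origin (TCP) lies midway between the tips of the shut fingers; the grasp point (between the pads) lies 19 mm behind it (robot.tcp_to_grasp is the z of the grasp point in the tool frame, in m); z points along the fingers, y is the line along which they close (so a half turn about z gives the same grasp; the last joint's range is limited). The gripper opens to 94 mm and grips with 3 to 60 N. Pads are 16 mm wide; open, the fingers measure 119 mm over their backs; the gripper's body (75 mm by 177 mm) begins 78 mm behind the grasp point.
Start: joints at [-1.366, 0.087, 1.371, -0, 1.684, -0.103], TCP at [0.167, -0.524, 0.206] pointing down, gripper open.
Joint ranges: [-3.1, 3.1], [-0.76, 2.03], [0.27, 2.55], [-1.08, 4.22], [0.17, 2.65], [-2.57, 2.57]. Speed limits (rad/s): [2.79, 2.79, 3.14, 3.14, 3.14, 3.14].

## Interface

Orientations are given as [roll, pitch, yaw] about the fixed x, y, z axes, in that order (R = Rz(yaw) Ry(pitch) Rx(roll)).
In Python, from bench import robot gives the robot as it stands. The module is installed in compiled form; this text tells all that it offers.
- The arm moves only by the tool move_arm, never from a script. Its argument "motion" is one flat list of numbers, 7 for each row, row after row: the turn, a rotation vector about the tool's x, y, z in units of 45 degrees (1.0 is 45 degrees), then the shift along the tool's x, y, z in units of 100 mm (1.0 is 100 mm), then the opening, from 0 (shut) to 1 (fully open). A call has 1 to 12 rows; each row shifts and turns the commanded pose from where the row before left it, along the tool's axes as they then stand; what a row does not reach is not made up. A row lasts 1/12 s, in which the tool goes at most 41.7 mm and 7.16 degrees, less where a joint would pass 70% of its speed; a pose out of reach is approached as far as the arm can. A call with a number of a shift or a turn outside -1 to 1 is refused whole. A call with a gripper value outside its range is refused whole. The fingers move at their own pace and stop on an object; the grip force is fixed at half the most. Time passes only in rows, so rows that do not move let the fingers close. It gives the time, the measured TCP pose, the force, the opening and the grip force at its end, in the units of the state.
- robot.get_obs(): the state, without advancing time (a new reading comes with each control period).
- robot.snapshot(name): name is "scene" or "top"; returns the picture (480x640x3 uint8, red, green, blue); there is no depth.
- robot.get_calibration(name): a dict with "fx", "fy", "cx", "cy" (pixels), "R" (3x3) and "t" (3): a world point X has camera coordinates R X + t. Camera axes: x right, y down, z forward; pixel columns grow to the right and rows downward; lengths in m; the calibration is good to about 2 mm. A picture is of the moment at which its call begins. get_calibration takes no time and is no camera call.
- robot.close_job(): hands the job in; it is judged then, once.
The state is a dict: "time": time; "joint_positions": joint angles; "qvel": joint speeds; "joint_torque": joint torques, N m; "tool_pos": TCP position; "ee_rot": TCP orientation; "wrist_force": force on the tool from outside, world axes, zero at the start; "wrist_torque": the same for the moment, N m; "width": finger opening in m; "finger_force": force on a finger pad.
Only numpy, scipy, OpenCV 4.12 (cv2) and the standard library are available. Lean on these libraries where they do the work, as an engineer would, in place of code of your own. Each camera call takes 0.05 s, during which the arm holds its last target. There are 200 camera calls.

## Task

A plywood tote tray was dropped into the steel lock box and has wedged askew with its corners caught under the rim: turn it level inside the box to free the corners, then lift it out and set it down upright on the bench beside the box. Put all the small card boxes of nails from the bench into the lock box and shut the lid. Then swing the padlock's open shackle back over the eye of the hasp and press it down until it clicks home, leaving the other things on the bench where they are.

Things in the scene. Friction and masses are not known exactly. Their poses are not given: they have to be found in the camera images.
- lock_box: Grey steel lock box, fixed on the bench, open at the top; origin at the centre of its underside, x to its back, y to its left end, z up. Outside 158 (x) x 225 (y) x 105 mm high; inside 150 x 217 mm. Round the rim a lip 5.5 mm wide and 7 mm deep points inward, so the mouth is 139 x 206 mm
- box_floor (a point): middle of the free floor of the lock box, 4 mm above the bench and 25 mm to the right (-y) of the box's middle; the free floor is 150 (x) x 167 (y) mm. To its left, at the box's left end, a step (the back of the handle recess) 100 mm wide in x and 50 mm deep in y stands 34 mm above the floor
- padlock (a point): middle of the top of the brass padlock's body (28 x 62 x 48 mm), which is fixed upright in a pocket on the lock box's front, 95 mm above the bench; axes as the box's. Its toe hole is 20 mm to the right (-y) of this point, its heel leg 20 mm to the left
- tote_tray: Open plywood tote tray, loose, 130 (x) x 200 (y) x 85 mm high, walls 6 mm, 0.45 kg; origin at the centre of its underside, z up. At the start tilted about 0.23 rad about x: right (-y) end on the box's floor, its top edge under the rim lip, left end propped on the step. Level, it clears the box's mouth by 3 mm at each end; tilted it is too long
- tray_handle (a point): centre of the tray's handle bar, 104 mm above the tray's origin: 76 mm long in the tray's x, 12 mm thick in its y, 22 mm high, on a divider across the tray's middle, with a hand slot below; axes as the tray's
- nail_box_1: Card box of nails, 50 x 50 x 52 mm high, 0.15 kg, loose on the bench; origin at the centre of its underside. May be absent
- nail_box_2: Card box of nails, 50 x 50 x 52 mm high, 0.15 kg, loose on the bench; origin at the centre of its underside. May be absent
- nail_box_3: Card box of nails, 50 x 50 x 52 mm high, 0.15 kg, loose on the bench; origin at the centre of its underside. May be absent
- nail_box_4: Card box of nails, 50 x 50 x 52 mm high, 0.15 kg, loose on the bench; origin at the centre of its underside. May be absent
- lid (a joint): Angle of the lock box's lid about its hinge at the back: 0 is shut, 1.7 to 1.9 is open at the start (leaning back beyond upright). Shallow steel pan 164 x 231 x 24 mm, 0.45 kg, stiff hinge (0.42 N m of friction), so it stays where it is left
- lid_hinge (a point): point on the lid's hinge line, at the middle; the line runs along the lock box's y. With the lid shut, its top face is 24 mm above this line
- lid_edge (a point): middle of the lid's free front edge, on its outer (top) face; shut, it lies 161 mm in front of the hinge line and 24 mm above it. Below it, 18 mm to the box's right (-y), a steel hasp tab with an eye points forward from the lid; shut, the eye lies over the padlock's toe hole
- shackle_swing (a joint): Angle of the padlock's shackle about its heel leg, a vertical axis through the padlock at y = +20 mm of the lock box: 0 is the stop where the toe leg is right over the hasp's eye and the hole; 0.9 to 1.5 at the start, the toe leg swung out to the front. Turns easily
- shackle (a joint): How far the shackle is pressed down into the padlock's body, m: 0 is raised and open (a spring holds it there), 0.022 is fully home. About 10 N are needed half way down, then a hidden pawl snaps over and holds it down
- shackle_top (a point): middle of the top of the shackle's arch, a steel bar 9 mm thick; 162 mm above the bench when raised. The arch is 49 mm long over all from heel leg to toe leg
- shackle_toe (a point): point on the shackle's toe leg (9 mm thick, 40 mm from the heel leg), 40 mm above the padlock's top when raised; the leg ends 28 mm below this point
- vise_corner (a point): corner of the space of the red bench vise (fixed furniture): the vise lies to the left (+y) and the front (-x) of this point, up to 170 mm high
- tool_box_corner (a point): front right corner of the dark grey tool box (fixed furniture, closed): the tool box lies behind (+x) and to the left (+y) of this point, its right side running back and 0.2 m per m to the right; 272 mm high
- marker: Blue-capped marker pen 106 mm long, to be left alone
- glue_tube: Tube of contact cement 24 x 106 x 21 mm, to be left alone

How it is judged:
On the way, in this order (a step that is already met when the one before it is completed fails the run):
1. the tray is turned level while still inside the lock box (angle between tote_tray's own z axis and vertical below 0.08 rad and horizontal distance between tote_tray and lock_box below 0.06 m and z of tote_tray in the frame of lock_box below 0.095 m), for 0.1 s.
2. the tray stands upright on the bench, outside the lock box (height (world z) of tote_tray below 0.012 m and angle between tote_tray's own z axis and vertical below 0.08 rad and horizontal distance between tote_tray and lock_box above 0.15 m), for 0.2 s.
3. all the stock is in the lock box and its lid is shut (x of nail_box_1 in the frame of lock_box between -0.075 and 0.075 m and y of nail_box_1 in the frame of lock_box between -0.11 and 0.11 m and z of each of nail_box_1, nail_box_2, nail_box_3, nail_box_4 in the frame of lock_box below 0.1 m and x of nail_box_2 in the frame of lock_box between -0.075 and 0.075 m and y of nail_box_2 in the frame of lock_box between -0.11 and 0.11 m and x of nail_box_3 in the frame of lock_box between -0.075 and 0.075 m and y of nail_box_3 in the frame of lock_box between -0.11 and 0.11 m and x of nail_box_4 in the frame of lock_box between -0.075 and 0.075 m and y of nail_box_4 in the frame of lock_box between -0.11 and 0.11 m and value of joint lid below 0.05 rad), for 0.2 s.
At the end, for the whole second after the job is handed in: The tray stands upright and at rest on the bench, its middle more than 150 mm from the lock box's; every box of nails present is inside the lock box; the lid is shut (within 0.05 rad), the shackle swung in (within 0.12 rad) and pressed home (at least 19 of 22 mm) (all of step 2 and all of step 3 and value of joint shackle_swing below 0.12 rad and value of joint shackle above 0.019 m and linear speed of tote_tray below 0.02 m/s); the robot touches nothing.
It fails at once if the shackle is pressed down while the lid is up (value of joint shackle above 0.014 m and value of joint lid above 0.2 rad).
It fails at once if the tray is turned over (angle between tote_tray's own z axis and vertical above 1.2 rad).
It fails at once if one of the other things on the bench is moved more than 40 mm (distance of any of marker, glue_tube from where it was at the start of the episode above 0.04 m).
Of nail_box_1, nail_box_2, nail_box_3, nail_box_4 only 3 to 4 are there at a start; the rules pass over those that are not, and their reading is None.
At some moment in a run one of nail_box_1, nail_box_2, nail_box_3, nail_box_4 may be knocked a few centimetres aside while the robot is not near it.
Once in a run the grip may slacken for a moment while it holds something.
It also fails if it takes over 208 s, if anything falls off the work surface, if the arm or the gripper's body presses on something with over 40 N, if the wrist force passes 120 N, or if a joint passes its speed limit or range.

## Working session

There is one attempt and no reset: what is moved stays moved. The work goes in short steps, Python scripts to look and compute and a tool call to move; the robot and the scene stay as the last step left them, time stands still between calls to the robot, and variables do not carry over. Pictures are saved under pics/ and viewed, at most 14 in all, crops included, and the job is handed in when it is done.

Besides the shell and the picture viewer there is one more tool, called after "Call:" as name(argument=value, ...) on one line, values as JSON. move_arm: Moves the arm, as the interface text tells. Shifts and turns lie within -1 to 1; 1 stands for 100 mm of shift or 45 degrees of turn. Its arguments: {"type":"object","properties":{"motion":{"type":"array","items":{"type":"number"}}},"required":["motion"]}

```bash
mkdir -p pics; ls; python3 - <<'E'
from bench import robot
import cv2,numpy as np
print(robot.get_obs())
for n in("scene","top"):
    cv2.imwrite(f"pics/{n}0.png",robot.snapshot(n)[:,:,::-1]); c=robot.get_calibration(n); print(n,c, -np.array(c['R']).T@np.array(c['t']))
E
```

```text
pics
{'time': 0.0, 'joint_positions': array([-1.36611555e+00,  8.79367209e-02,  1.37224782e+00,  2.06075870e-05,
        1.68360415e+00, -1.03112989e-01]), 'qvel': array([-0.00174253, -0.0003102 , -0.00035267,  0.00055736,  0.00129769,
        0.00108881]), 'joint_torque': array([-1.38147952e-04, -3.40184462e+01, -3.02426434e+01,  7.17862439e-02,
        3.31257808e-02, -1.63668938e-04]), 'tool_pos': array([ 0.16650912, -0.52361036,  0.20431744]), 'ee_rot': array([-3.13941039e+00, -2.46411802e-04,  3.07795796e-01]), 'wrist_force': array([ 0.11260021, -0.04566595,  0.66066404]), 'wrist_torque': array([-0.04333518, -0.00812742, -0.0006905 ]), 'finger_force': 0.0, 'width': 0.09390506547653166}
scene {'fx': 479.3283917567333, 'fy': 479.3283917567333, 'cx': 319.1885275017441, 'cy': 238.39387655696697, 'R': array([[ 0.74550181, -0.66634861,  0.01437324],
       [-0.43170475, -0.4991909 , -0.75129185],
       [ 0.50779727,  0.55388444, -0.65981358]]), 't': array([-0.48306989,  0.29193721,  0.93869665])} [ 0.00949256 -0.69609001  0.84563812]
top {'fx': 473.84428955676003, 'fy': 473.84428955676003, 'cx': 319.69833485072434, 'cy': 236.00240382253637, 'R': array([[-7.45743424e-03, -9.99971821e-01, -8.62333258e-04],
       [-9.80020152e-01,  7.48004184e-03, -1.98757519e-01],
       [ 1.98758368e-01, -6.37117156e-04, -9.80048318e-01]]), 't': array([-0.09639789,  0.5620865 ,  1.10434925])} [ 0.33063856 -0.099896    1.19395142]
```

View pics/scene0.png

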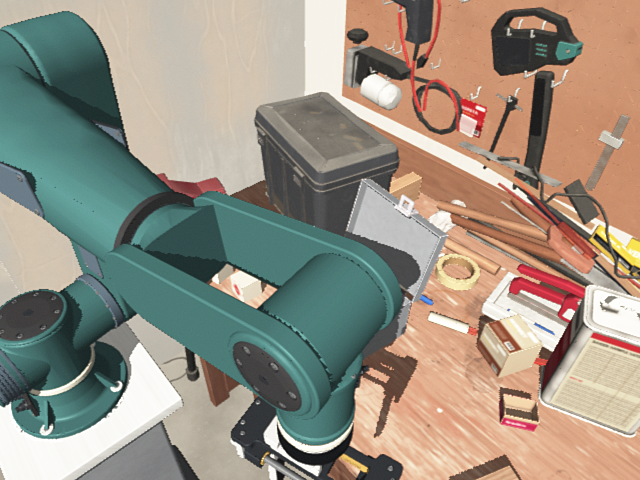

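View pics/top0.png

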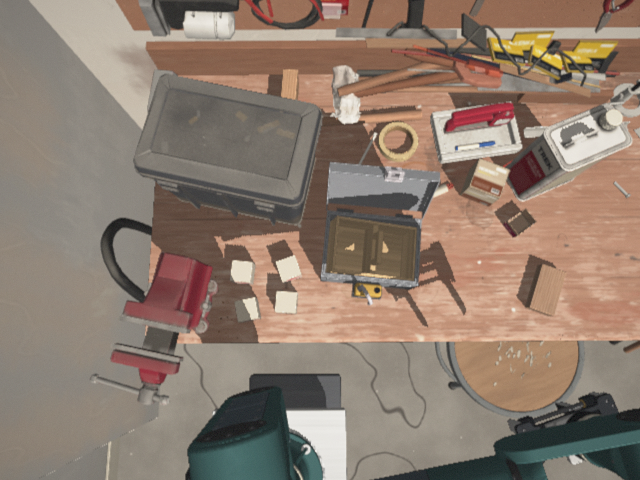

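Top view: the lock box is at about (370,248) with the tray tilted inside it. Four nail boxes stand at (242,272), (288,268), (247,308) and (286,302), and there is free bench right of the box at about (470,280). I'll enlarge it for measuring.

```bash
cat > h.py <<'E'
from bench import robot
import cv2,numpy as np
from scipy.spatial.transform import Rotation as Ro
def ray(n,u,v,z):
    c=robot.get_calibration(n);R=np.array(c['R']);t=np.array(c['t']);o=-R.T@t
    d=R.T@np.array([(u-c['cx'])/c['fx'],(v-c['cy'])/c['fy'],1.]);return o+d*(z-o[2])/d[2]
def proj(n,X):
    c=robot.get_calibration(n);p=np.array(c['R'])@np.array(X)+c['t'];return np.array([c['fx']*p[0]/p[2]+c['cx'],c['fy']*p[1]/p[2]+c['cy']])
def crop(img,x0,y0,w,h,s,out): cv2.imwrite(out,cv2.resize(img[y0:y0+h,x0:x0+w],None,fx=s,fy=s,interpolation=cv2.INTER_CUBIC))
def snap(n,f):
    im=robot.snapshot(n)[:,:,::-1].copy();cv2.imwrite(f,im);return im
def nails(im=None):
    """white tops of the nail boxes in the top view -> world xy at 52 mm, yaw"""
    if im is None: im=robot.snapshot("top")[:,:,::-1].copy()
    hsv=cv2.cvtColor(im,cv2.COLOR_BGR2HSV)
    m=cv2.inRange(hsv,(0,0,165),(40,80,255));m[:,:215]=0;m[:,315:]=0;m[:240]=0;m[330:]=0
    out=[]
    for c in cv2.findContours(m,cv2.RETR_EXTERNAL,cv2.CHAIN_APPROX_NONE)[0]:
        if cv2.contourArea(c)<120: continue
        r=cv2.minAreaRect(c);P=np.array([ray("top",*p,.052)[:2] for p in cv2.boxPoints(r)])
        e=P[1]-P[0];out.append((np.round(r[0],1),np.round(r[1],1),np.round(P.mean(0),4),round(float(np.degrees(np.arctan2(e[1],e[0])))%90,1)))
    return out
def delta(xyz,rpy):
    """shift (tool axes, x100mm) and rotvec (x45deg) from now to goal, tool pointing as rpy"""
    o=robot.get_obs();A=Ro.from_euler('xyz',o['ee_rot']);B=Ro.from_euler('xyz',rpy)
    return np.round((A.inv()*B).as_rotvec()/np.radians(45),3),np.round(A.inv().apply(np.array(xyz)-o['tool_pos'])/.1,3)
E
python3 - <<'E'
from h import *
im=cv2.imread('pics/top0.png')
crop(im,310,150,140,160,3.7*1.0,'pics/c1.png')
crop(im,215,235,110,100,5,'pics/c2.png')
for r in nails(im): print(*r)
E
```

```text
[250.9 308.9] [22.6 12.7] [0.3862 0.0648] 10.9
[294.6 307.5] [47.5 34.5] [ 0.3889 -0.0393] 77.6
[246.2 272.1] [30.8 23.5] [0.4745 0.078 ] 89.3
[288.8 268.9] [23.7 21.2] [ 0.4815 -0.0251] 18.3
```

View pics/c1.png

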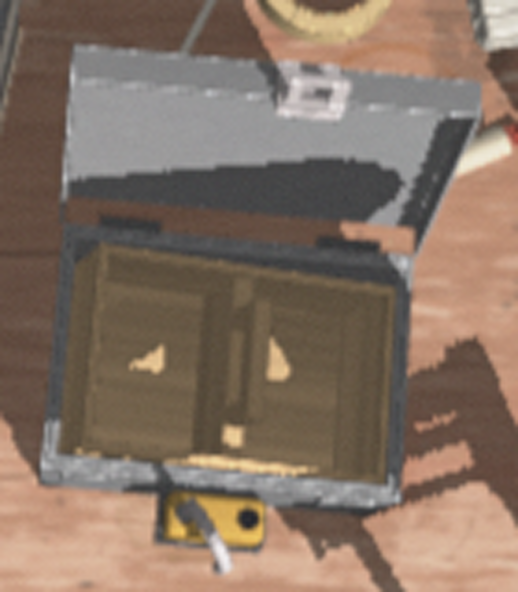

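View pics/c2.png

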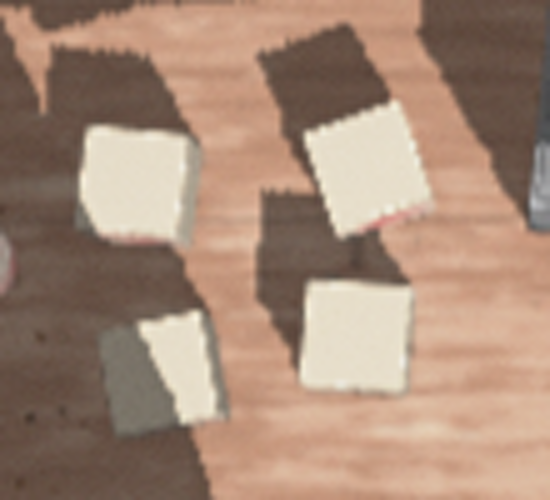

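Crop 1 gives the rim corners, the gold padlock at about (212,518) and the handle bar running along crop x≈235. Crop 2 shows the four nail box tops clearly. I'll turn the corner pixels into poses.

```bash
python3 - <<'E'
from h import *
def P(p,z,s=3.7,o=(310,150)): return ray("top",(p[0]+.5)/s-.5+o[0],(p[1]+.5)/s-.5+o[1],z)
pr=lambda n,v:print(n,np.round(v,4))
c={k:P(v,.105)[:2] for k,v in dict(bl=(65,228),br=(412,256),fl=(46,456),fr=(400,487)).items()}
for k in c: pr(k,c[k])
pr('len',[np.linalg.norm(c['bl']-c['br']),np.linalg.norm(c['fl']-c['fr']),np.linalg.norm(c['bl']-c['fl']),np.linalg.norm(c['br']-c['fr'])])
y=(c['bl']-c['br'])+(c['fl']-c['fr']);print('yaw',np.degrees(np.arctan2(-y[0],y[1])))
pr('cen',sum(c.values())/4)
pl=[P(p,.095)[:2] for p in[(168,490),(265,497),(262,548),(168,537)]];pr('padlock corners',np.array(pl));pr('mid',np.mean(pl,0))
pr('hole',P((248,519),.095));pr('shackle heel',P((185,508),.16));pr('toe',P((224,562),.16))
pr('tray tl',[P((105,243),.132)[:2],P((75,452),.132)[:2]]);pr('tray tr',[P((397,288),.087)[:2],P((386,480),.087)[:2]])
pr('handle back/front',[P((240,283),.139)[:2],P((232,444),.139)[:2]])
pr('lid edge corners@.27',[P((75,45),.265)[:2],P((480,85),.265)[:2]])
q=dict(A=[(88,125),(198,133),(190,240),(88,228)],B=[(305,133),(397,100),(432,203),(345,237)],C=[(100,335),(205,312),(228,412),(118,436)],D=[(306,280),(412,285),(408,392),(300,386)])
for k,v in q.items():
    w=np.array([P(p,.052,5,(215,235))[:2] for p in v]);e=w[1]-w[0]+w[2]-w[3];pr(k,[*w.mean(0),np.degrees(np.arctan2(e[1],e[0]))%90,np.linalg.norm(e)/2,np.linalg.norm(w[3]-w[0])])
E
```

```text
bl [ 0.6112 -0.1188]
br [ 0.5911 -0.3401]
fl [ 0.4646 -0.1054]
fr [ 0.4436 -0.3253]
len [0.2222 0.2209 0.1472 0.1482]
yaw -5.329125667536939
cen [ 0.5276 -0.2224]
padlock corners [[ 0.4438 -0.1818]
 [ 0.439  -0.2425]
 [ 0.4072 -0.2396]
 [ 0.4145 -0.1812]]
mid [ 0.4261 -0.2113]
hole [ 0.4253 -0.2314  0.095 ]
shackle heel [ 0.4264 -0.1867  0.16  ]
toe [ 0.3947 -0.2088  0.16  ]
tray tl [[ 0.5944 -0.1432]
 [ 0.4636 -0.123 ]]
tray tr [[ 0.5742 -0.3333]
 [ 0.4499 -0.3204]]
handle back/front [[ 0.5666 -0.2258]
 [ 0.4668 -0.2179]]
lid edge corners@.27 [[ 0.6753 -0.1228]
 [ 0.6501 -0.3475]]
A [4.77500e-01 8.63000e-02 8.41759e+01 5.18000e-02 5.03000e-02]
B [ 0.4831 -0.0245 20.2976  0.0462  0.0545]
C [ 0.3852  0.0737 11.85    0.0521  0.0487]
D [ 4.02500e-01 -1.86000e-02  8.66538e+01  5.13000e-02  5.04000e-02]
```

```bash
python3 - <<'E'
from h import *
im=cv2.cvtColor(cv2.imread('pics/top0.png'),cv2.COLOR_BGR2GRAY)
for u in(330,338,346,385,395,405): print('col',u,'rows262-290',im[262:290,u], 'rows206-226',im[206:226,u])
for v in(235,250,262): print('row',v,'cols318-336',im[v,318:338],'cols 410-425',im[v,408:428])
E
```

```text
col 330 rows262-290 [ 84  83  80  87  83  83  85  83  84 111 116 132 168 171 170 149 134 137
 134 143 157 166 169 169 171 164 159 160] rows206-226 [84 81 82 83 82 81 79 82 77 73 72 72 69 66 65 79 86 88 87 89]
col 338 rows262-290 [102 101 102 104 106 113 110 107 102  96  84  88 128 155 163 164 156 151
 136 132 138 150 169 183 188 186 180 178] rows206-226 [ 79  76  65  59  58  71  78  76  78  84  93 100 100  99  99 105 104  97
  95  90]
col 346 rows262-290 [102 101 101 103 103 110 112 108 106 102  96  86 107 145 145 142 142 129
 107  70  73 130 166 170 173 172 175 181] rows206-226 [ 79  77  71  60  60  60  76  76  78  77  71  87 100  91  81  79  81  81
  83  85]
col 385 rows262-290 [ 96  97  97 100  99 100  98  98  99 106 110 109 113 170 206 182 147 163
 147 151 159 135 130 132 110  86 104 132] rows206-226 [ 71  70  78  87  84  84  82  84  85  83  78  78  84  79  62  68  73  91
 102  91]
col 395 rows262-290 [ 95  96  95  96  94 100  99 102  97  98 103 108 108 110 133 126  99 132
 164 155 159 160 116  83  71  71  79  87] rows206-226 [ 68  70  71  79  81  81  83  78  73  66  70  76  79  83  78  67  64  66
  87 100]
col 405 rows262-290 [ 92  87  87  88  90  87  90  87  87  89  87  88  85  83  86  87  92  96
 131 166 154 147 148 138 119  70  56  70] rows206-226 [ 71  68  70  86 127 156 158 159 125  65  58  65  75  83  84  77  64  68
  67  75]
row 235 cols318-336 [84 86 85 82 83 83 81 82 78 78 79 87 86 82 84 83 82 96 95 95] cols 410-425 [ 83  82  84  86  85  77  84  94  81  79  81  74  98 152 167 166 166 171
 173 174]
row 250 cols318-336 [ 78  81  80  81  81  80  83  81  85  84  89  86  84  86  80  78  96  99
  99 103] cols 410-425 [ 82  84  84  84  78  78  94  88  84  80  75  91 142 132 123  93  83  86
  80  86]
row 262 cols318-336 [ 81  81  78  82  84  81  78  82  80  87  87  83  84  82  82  98 100  95
 100  99] cols 410-425 [ 83  88  85  80  83  99  99  78  79  74  85  80  83  82  79  80  83  80
  82 116]
```

```bash
python3 - <<'E'
from h import *
crop(cv2.imread('pics/top0.png'),315,255,110,60,7,'pics/c3.png')
E
```

```text
(no output)
```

View pics/c3.png

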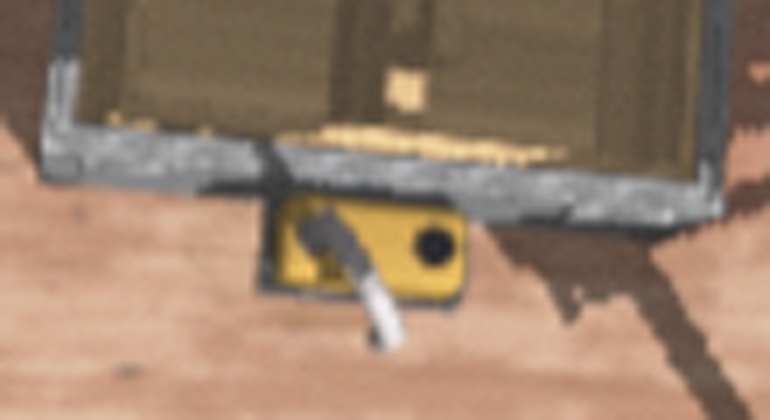

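c3 shows the front rim's outer edge at about crop y 150 (left) to 209 (right), the toe hole at (435,245) and the shackle arch running from (320,225) to (390,335). I'll check the predicted handle bar against the picture.

```bash
cat >> h.py <<'E'
BC=np.array([.5239,-.222,0]);BY=np.radians(-5.3);RB=Ro.from_euler('z',BY)
def box(p): return BC+RB.apply(p)
E
python3 - <<'E'
from h import *
th=.23;Rt=Ro.from_euler('x',th);o=np.array([-.0026,.0103,.027])
f=lambda p: (proj("top",box(o+Rt.apply(p)))-[310,150]+.5)*3.7
for n,pts in dict(bartop=[(sx*.038,sy*.006,.115) for sx in(1,-1) for sy in(1,-1)],rim=[(sx*.065,sy*.1,.085) for sx in(1,-1) for sy in(1,-1)]).items():
    print(n,[tuple(np.round(f(np.array(p))).astype(int)) for p in pts])
for n,p in dict(rimo=[(sx*.079,sy*.1125,.105) for sx in(1,-1) for sy in(1,-1)],toe=[(-.097,-.02,.095)],heel=[(-.097,.02,.162)]).items(): print(n,[tuple(np.round((proj("top",box(np.array(q)))-[310,150]+.5)*3.7).astype(int)) for q in p])
im=cv2.imread('pics/top0.png')
crop(im,350,205,50,80,7,'pics/c4.png')
E
```

```text
bartop [(np.int64(257), np.int64(296)), (np.int64(275), np.int64(299)), (np.int64(249), np.int64(418)), (np.int64(268), np.int64(421))]
rim [(np.int64(100), np.int64(244)), (np.int64(398), np.int64(285)), (np.int64(84), np.int64(450)), (np.int64(389), np.int64(485))]
rimo [(np.int64(63), np.int64(226)), (np.int64(414), np.int64(255)), (np.int64(42), np.int64(471)), (np.int64(403), np.int64(502))]
toe [(np.int64(251), np.int64(519))]
heel [(np.int64(197), np.int64(503))]
```

View pics/c4.png

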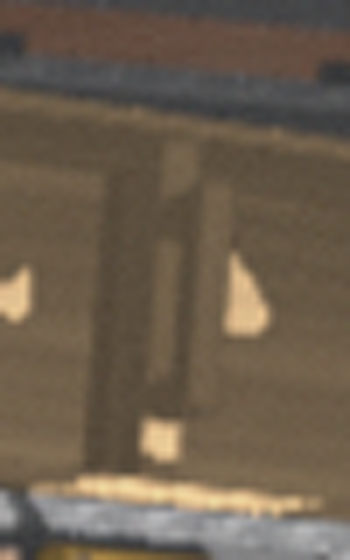

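The bar top at c4 (195–230, 180–410) matches the prediction within 2 mm. Next I'll plan the approach and a level-turn path.

```bash
cat >> h.py <<'E'
def goal(p,tilt=0,yaw=0):
    """TCP goal: grasp point at box-frame p, tool down, tilted by tilt about box x"""
    R=RB*Ro.from_euler('z',yaw)*Ro.from_euler('x',tilt)*Ro.from_euler('x',np.pi)
    return box(np.array(p))+R.apply([0,0,.019]),R.as_euler('xyz')
def dl(p,tilt=0,yaw=0): return delta(*goal(p,tilt,yaw))
E
python3 - <<'E'
from h import *
o=np.array([-.0026,.0105,.027]);h=o+Ro.from_euler('x',.23).apply([0,0,.104]);print(h)
A=dl(h,.23);print(A)
g,r=goal(h,.23);print(g,r, 'shift in new tool axes',Ro.from_euler('xyz',r).inv().apply(g-robot.get_obs()['tool_pos'])/.1)
# leveling path check: theta, centre (y,z) -> clearances mm
def chk(th,y,z):
    R=np.array([[np.cos(th),-np.sin(th)],[np.sin(th),np.cos(th)]])
    P=np.array([(R@q)+[y,z] for q in [(u,v) for u in np.linspace(-100,100,81) for v in(0,85)]+[(s*100,v) for s in(-1,1) for v in np.linspace(0,85,35)]])
    d=[P[:,1].min()-4]
    s=P[P[:,0]>58.5]; d.append(s[:,1].min()-38)
    m=(P[:,1]>=97)&(P[:,1]<=106); d.append((103-abs(P[m,0])).min() if m.any() else 99); d.append(108.5-abs(P[:,0][P[:,1]<98]).max())
    return np.round(d,1)
import itertools
prev=None
for th in(.23,.2,.17,.14,.11,.08,.05,.02,0):
    best=max(((min(c:=chk(th,y,z))-.02*z,y,z,c) for y in np.arange(-12,16,.5) for z in range(24,60)),key=lambda a:a[0])
    y,z=best[1:3]; print(th,y,z,best[3],'handle',round(y-104*np.sin(th),1),round(z+104*np.cos(th),1))
E
```

```text
[-0.0026     -0.01320966  0.12826131]
(array([0.286, 0.059, 0.507]), array([ 4.261, -1.719,  0.951]))
[ 0.52049104 -0.23059997  0.10976164] [-2.91159265  0.         -0.09250245] shift in new tool axes [ 3.2537027  -2.94384796  1.66144513]
0.23 9.5 29 [2.2 3.  7.  1.3] handle -14.2 130.3
0.2 8.5 30 [6.1 2.4 6.4 2. ] handle -12.2 131.9
0.17 8.5 30 [9.1 0.9 1.  1.4] handle -9.1 132.5
0.14 8.0 44 [26.  13.3  1.5  1.5] handle -6.5 147.0
0.11 7.0 38 [23.   5.8  2.1  2.1] handle -4.4 141.4
0.08 5.0 37 [25.   3.4  2.3  3.8] handle -3.3 140.7
0.05 3.0 42 [33.   6.9  2.7  5.6] handle -2.2 145.9
0.02 1.0 44 [38.   7.2  2.8  7.5] handle -1.1 148.0
0 0.0 41 [37.   3.   3.   8.5] handle 0.0 145.0
```

Call:
move_arm(motion=[0.0572,0.0118,0.1014,0,0,0,0.6,0.0572,0.0118,0.1014,0,0,0,0.6,0.0572,0.0118,0.1014,0,0,0,0.6,0.0572,0.0118,0.1014,0,0,0,0.6,0.0572,0.0118,0.1014,0,0,0,0.6,0,0,0,0.2,-0.2,0,0.6,0,0,0,0.2,-0.2,0,0.6,0,0,0,0.2,-0.2,0,0.6])

```text
time: 0.77
tool_pos: [0.2319, -0.471, 0.2178]
ee_rot: [-2.911, 0.0, -0.094]
wrist_force: [0.5, -0.1, 0.5]
width: 0.0566
finger_force: 0.0
```

Call:
move_arm(motion=[0,0,0,0.24,-0.21,0.03,0.6,0,0,0,0.24,-0.21,0.03,0.6,0,0,0,0.24,-0.21,0.03,0.6,0,0,0,0.24,-0.21,0.03,0.6,0,0,0,0.24,-0.21,0.03,0.6,0,0,0,0.24,-0.21,0.03,0.6,0,0,0,0.24,-0.21,0.03,0.6,0,0,0,0.24,-0.21,0.03,0.6,0,0,0,0.24,-0.21,0.03,0.6,0,0,0,0.24,-0.21,0.03,0.6,0,0,0,0.24,-0.21,0.03,0.6,0,0,0,0,0,0,0.6])

```text
time: 1.77
tool_pos: [0.5194, -0.2604, 0.2388]
ee_rot: [-2.911, -0.002, -0.086]
wrist_force: [-0.2, -0.5, 0.3]
width: 0.0566
finger_force: 0.0
```

```bash
python3 - <<'E'
from h import *
print(robot.get_obs()['tool_pos'],robot.get_obs()['ee_rot'],dl([-.0026,-.0135,.128],.23))
im=snap("top","pics/t1.png"); im2=snap("scene","pics/s1.png"); cv2.imwrite("pics/v1.png",np.hstack([cv2.resize(im[140:320,215:455],(480,360)),cv2.resize(im2,(320,240))[:240] if 0 else cv2.resize(im2[100:460,160:480],(320,360))]))
E
```

```text
[ 0.51938033 -0.26037334  0.23878554] [-2.91130915e+00 -2.10366412e-03 -8.59407636e-02] (array([-0.   , -0.001,  0.009]), array([-0.017,  0.008,  1.326]))
```

View pics/v1.png

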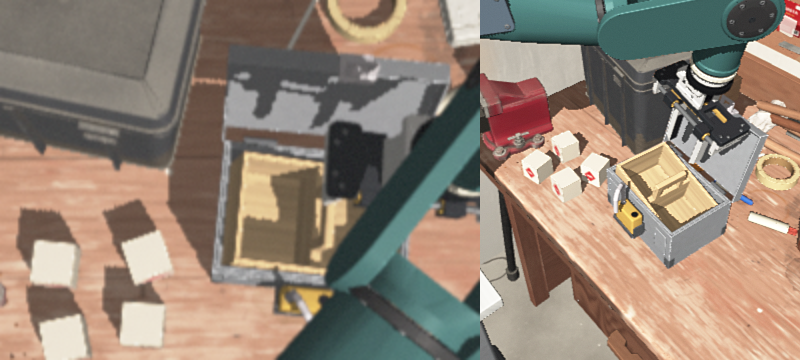

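The picture shows the gripper hovering over the tray with clear space below. I'll descend and grip.

Call:
move_arm(motion=[0,0,0,0,0,0.19,0.6,0,0,0,0,0,0.19,0.6,0,0,0,0,0,0.19,0.6,0,0,0,0,0,0.19,0.6,0,0,0,0,0,0.19,0.6,0,0,0,0,0,0.19,0.6,0,0,0,0,0,0.19,0.6,0,0,0,0,0,0,0.6])

```text
time: 2.53
tool_pos: [0.5153, -0.2335, 0.105]
ee_rot: [-2.91, 0.008, -0.094]
wrist_force: [-0.0, -0.7, -1.3]
width: 0.0563
finger_force: 0.0
```

Call:
move_arm(motion=[0,0,0,0,0,0,0.3,0,0,0,0,0,0,0.1,0,0,0,0,0,0,0,0,0,0,0,0,0,0,0,0,0,0,0,0,0,0,0,0,0,0,0,0,0,0,0,0,0,0,0,0,0,0,0,0,0,0])

```text
time: 3.2
tool_pos: [0.5193, -0.2331, 0.1109]
ee_rot: [-2.911, -0.002, -0.091]
wrist_force: [-0.5, 4.4, 5.7]
width: 0.0117
finger_force: 30.0
```

```bash
python3 - <<'E'
from h import *
o=robot.get_obs();print(o['wrist_force'],o['wrist_torque'],o['width'])
R=Ro.from_euler('xyz',o['ee_rot'])
for th,p in((.115,[-.001,-.0045,.144]),(0,[0,0,.146])): print(dl(p,th)); g,r=goal(p,th); print(g,Ro.from_euler('xyz',r).inv().apply(g-o['tool_pos'])/.1)
E
```

```text
[-0.50086499  4.39963453  5.6796534 ] [ 0.84504926  0.12583904 -0.11650255] 0.01167614141849288
(array([-0.147, -0.002,  0.002]), array([ 0.026, -0.121, -0.118]))
[ 0.52268999 -0.22421752  0.1251255 ] [ 0.0257351  -0.10690504 -0.13125179]
(array([-0.293, -0.002,  0.002]), array([ 0.036, -0.148, -0.131]))
[ 0.5239 -0.222   0.127 ] [ 0.0357351  -0.11433633 -0.16139685]
```

Grip holds at 11.7 mm. Now I'll turn it level in two stages.

Call:
move_arm(motion=[-0.0183,0,0,0.003,-0.015,-0.016,0,-0.0183,0,0,0.003,-0.015,-0.016,0,-0.0183,0,0,0.003,-0.015,-0.016,0,-0.0183,0,0,0.003,-0.015,-0.016,0,-0.0183,0,0,0.003,-0.015,-0.016,0,-0.0183,0,0,0.003,-0.015,-0.016,0,-0.0183,0,0,0.003,-0.015,-0.016,0,-0.0183,0,0,0.003,-0.015,-0.016,0,0,0,0,0,0,0,0,0,0,0,0,0,0,0])

```text
time: 4.03
tool_pos: [0.5194, -0.2284, 0.1178]
ee_rot: [-3.035, 0.007, -0.095]
wrist_force: [1.3, -14.2, -24.9]
width: 0.0128
finger_force: 30.0
```

Call:
move_arm(motion=[-0.0183,0,0,0.001,-0.003,-0.003,0,-0.0183,0,0,0.001,-0.003,-0.003,0,-0.0183,0,0,0.001,-0.003,-0.003,0,-0.0183,0,0,0.001,-0.003,-0.003,0,-0.0183,0,0,0.001,-0.003,-0.003,0,-0.0183,0,0,0.001,-0.003,-0.003,0,-0.0183,0,0,0.001,-0.003,-0.003,0,-0.0183,0,0,0.001,-0.003,-0.003,0,0,0,0,0,0,0,0,0,0,0,0,0,0,0])

```text
time: 4.87
tool_pos: [0.5237, -0.2223, 0.1282]
ee_rot: [3.139, -0.003, -0.091]
wrist_force: [0.3, -0.5, -5.7]
width: 0.012
finger_force: 30.0
```

```bash
python3 - <<'E'
from h import *
o=robot.get_obs();print(o['wrist_force'],o['wrist_torque'],o['width'],dl([0,0,.146],0))
im=snap("top","pics/t2.png"); im2=snap("scene","pics/s2.png"); cv2.imwrite("pics/v2.png",np.hstack([cv2.resize(im[180:310,310:440],(360,360)),cv2.resize(im2[200:380,250:470],(440,360))]))
E
```

```text
[ 0.31611553 -0.46415363 -5.66733535] [ 0.01768147  0.03468555 -0.02580173] 0.011963779786337059 (array([ 0.003, -0.003,  0.002]), array([ 0.002, -0.003,  0.012]))
```

View pics/v2.png

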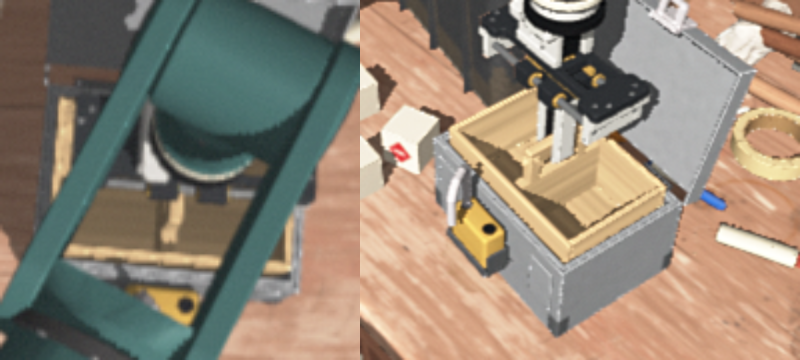

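The picture shows the tray level and free, gripped at the handle. Now to find a set-down spot to the right.

```bash
python3 - <<'E'
from h import *
for n,p in dict(block_left=(517,300),block_tl=(532,257),block_bl=(522,306),cartonBL=(497,216),glue=(430,195),boxfr=(416,285),edge=(470,341)).items(): print(n,np.round(ray("top",*p,0.0),3))
print(proj("top",[.45,-.475,0]),dl([0,0,.26]))
o=robot.get_obs();R=Ro.from_euler('xyz',o['ee_rot']);print(R.inv().apply(np.array([.445,-.475,.104-.019+.001+.05])-[*o['tool_pos'][:2],.24])*10)
E
```

```text
block_left [ 0.406 -0.593  0.   ]
block_tl [ 0.514 -0.641  0.   ]
block_bl [ 0.391 -0.604  0.   ]
cartonBL [ 0.622 -0.561  0.   ]
glue [ 0.68 -0.39  0.  ]
boxfr [ 0.445 -0.342  0.   ]
edge [ 0.306 -0.468  0.   ]
[468.59958073 282.63885976] (array([ 0.003, -0.002,  0.001]), array([ 0.006, -0.005, -1.133]))
[-0.55216846  2.58133161  1.04555979]
```

Call:
move_arm(motion=[0,0,0,0,0,-0.08,0,0,0,0,0,0,-0.1,0,0,0,0,0,0,-0.12,0,0,0,0,0,0,-0.12,0,0,0,0,0,0,-0.12,0,0,0,0,0,0,-0.12,0,0,0,0,0,0,-0.12,0,0,0,0,0,0,-0.12,0,0,0,0,0,0,-0.1,0,0,0,0,0,0,-0.1,0,0,0,0,0,0,0,0])

```text
time: 5.88
tool_pos: [0.5241, -0.2232, 0.2402]
ee_rot: [3.137, -0.005, -0.092]
wrist_force: [1.1, 0.4, -4.4]
width: 0.0116
finger_force: 30.0
```

Call:
move_arm(motion=[0,0,0,-0.02,0.12,0,0,0,0,0,-0.05,0.22,0,0,0,0,0,-0.05,0.24,0,0,0,0,0,-0.05,0.24,0,0,0,0,0,-0.05,0.24,0,0,0,0,0,-0.05,0.24,0,0,0,0,0,-0.05,0.24,0,0,0,0,0,-0.05,0.24,0,0,0,0,0,-0.05,0.24,0,0,0,0,0,-0.05,0.22,0,0,0,0,0,-0.05,0.18,0,0,0,0,0,0,0,0,0])

```text
time: 6.88
tool_pos: [0.4457, -0.4634, 0.2349]
ee_rot: [3.138, 0.004, -0.098]
wrist_force: [-0.3, 1.2, -4.5]
width: 0.0122
finger_force: 30.0
```

Call:
move_arm(motion=[0,0,0,0,0,0.12,0,0,0,0,0,0,0.16,0,0,0,0,0,0,0.16,0,0,0,0,0,0,0.16,0,0,0,0,0,0,0.16,0,0,0,0,0,0,0.16,0,0,0,0,0,0,0.16,0,0,0,0,0,0,0.16,0,0,0,0,0,0,0.12,0,0,0,0,0,0,0.05,0,0,0,0,0,0,0,0])

```text
time: 7.8
tool_pos: [0.4483, -0.4574, 0.0996]
ee_rot: [3.141, 0.001, -0.091]
wrist_force: [-5.4, 5.8, 9.4]
width: 0.0119
finger_force: 30.0
```

Call:
move_arm(motion=[0,0,0,0,0,0,0,0,0,0,0,0,0,0,0,0,0,0,0,0,0])

```text
time: 8.05
tool_pos: [0.4483, -0.4574, 0.0996]
ee_rot: [3.141, 0.001, -0.091]
wrist_force: [-6.5, 6.3, 8.6]
width: 0.0115
finger_force: 30.0
```

```bash
python3 - <<'E'
from h import *
im=snap("top","pics/t3.png"); im2=snap("scene","pics/s3.png"); cv2.imwrite("pics/v3.png",np.hstack([cv2.resize(im[160:340,400:580],(400,400)),cv2.resize(im2[280:480,320:520],(400,400))]))
E
```

```text
(no output)
```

View pics/v3.png

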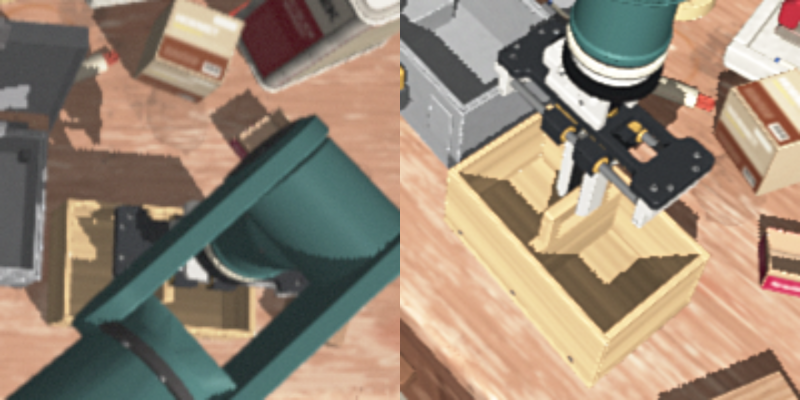

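The tray stands flat on the bench and pushes back with about 9 N, so I'll release and rise.

Call:
move_arm(motion=[0,0,0,0,0,-0.02,0,0,0,0,0,0,0,0.15,0,0,0,0,0,0,0.3,0,0,0,0,0,0,0.45,0,0,0,0,0,0,0.45,0,0,0,0,0,0,0.45,0,0,0,0,0,-0.1,0.45,0,0,0,0,0,-0.2,0.45,0,0,0,0,0,-0.3,0.45,0,0,0,0,0,-0.3,0.45,0,0,0,0,0,-0.3,0.45,0,0,0,0,0,-0.3,0.45])

```text
time: 9.15
tool_pos: [0.4489, -0.4588, 0.2509]
ee_rot: [3.139, -0.002, -0.092]
wrist_force: [-0.3, -0.1, 0.5]
width: 0.0421
finger_force: 0.0
```

```bash
python3 - <<'E'
from h import *
for r in nails(): print(*r)
o=robot.get_obs();print(o['tool_pos'],o['ee_rot'],o['width'])
im=snap("top","pics/t4.png"); im2=snap("scene","pics/s4.png")
cv2.imwrite("pics/v4.png",np.vstack([cv2.resize(im[230:330,210:470],(780,300)),np.hstack([cv2.resize(im2[330:480,320:520],(390,292)),cv2.resize(im2[200:350,180:380],(390,292))])]))
E
```

```text
[243.7 310.4] [22.9 31.4] [0.3829 0.0819] 10.9
[290.5 310. ] [38. 47.] [ 0.3831 -0.0297] 89.6
[239.3 271.8] [48.6 23.5] [0.4753 0.0948] 89.9
[289.6 270.7] [27.5 21.5] [ 0.4773 -0.0269] 18.3
[ 0.45045777 -0.4606886   0.25897428] [ 3.129553   -0.0105928  -0.09224201] 0.04192148057816035
```

View pics/v4.png

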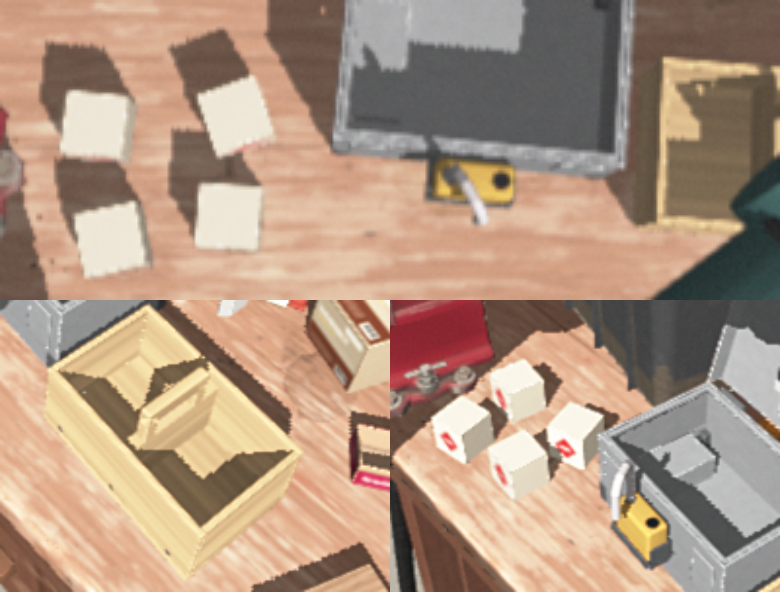

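The tray stands upright at the right. The box is empty with its step on the left, and the four nail boxes are undisturbed. I'll refine their poses.

```bash
sed -i 's/(0,0,165),(40,80,255)/(0,0,185),(60,48,255)/' h.py; python3 - <<'E'
from h import *
for r in nails(cv2.imread('pics/t4.png')): print(*r)
im=cv2.imread('pics/t4.png');hsv=cv2.cvtColor(im,cv2.COLOR_BGR2HSV);print([hsv[v,u] for u,v in((242,272),(288,268),(247,308),(286,302),(265,330),(265,290))])
for p,z in(((213,290),.1),((213,262),.15),((300,222),0)): print(ray("top",*p,z))
print(robot.get_obs()['joint_positions'])
E
```

```text
[246.4 309.4] [21.8 21.4] [0.3851 0.0755] 10.9
[285.8 301.9] [21.3 21.7] [ 0.4022 -0.0185] 85.8
[242.2 271.3] [23.  21.4] [0.4764 0.0878] 85.7
[288.1 268.3] [22.1 20.2] [ 0.483  -0.0234] 18.3
[array([ 20,  25, 238], dtype=uint8), array([ 20,  24, 238], dtype=uint8), array([ 21,  25, 238], dtype=uint8), array([ 20,  25, 238], dtype=uint8), array([ 12,  78, 219], dtype=uint8), array([ 11,  90, 210], dtype=uint8)]
[0.42749302 0.1460483  0.1       ]
[0.48518151 0.13712372 0.15      ]
[ 0.61012133 -0.04999743  0.        ]
[-8.83995210e-01  2.88873881e-01  1.04178390e+00 -9.78720785e-04
  1.80001940e+00  7.78791117e-01]
```

```bash
cat >> h.py <<'E'
def plan(xyz,yaw):
    """turn about tool z (x45deg), then shift in the turned tool axes (x100mm)"""
    o=robot.get_obs();B=Ro.from_euler('xyz',[np.pi,0,yaw]);t=(Ro.from_euler('xyz',o['ee_rot']).inv()*B).as_rotvec()/np.radians(45)
    s=B.inv().apply(np.array(xyz)-o['tool_pos'])/.1
    print('turn',np.round(t,3),'shift',np.round(s,3),'rows',max(np.abs(t).max()/.15,np.linalg.norm(s)/.36).round(1))
E
python3 - <<'E'
from h import *
plan([.483,-.0237,.2],np.radians(19.2))
E
```

```text
turn [ 0.012 -0.006 -0.544] shift [ 1.746 -4.013  0.534] rows 12.2
```

Call:
move_arm(motion=[0.003,-0.0015,-0.136,0,0,0,0.75,0.003,-0.0015,-0.136,0,0,0,0.75,0.003,-0.0015,-0.136,0,0,0,0.75,0.003,-0.0015,-0.136,0,0,0,0.75,0,0,0,0.12,-0.287,0,0.75,0,0,0,0.12,-0.287,0,0.75,0,0,0,0.12,-0.287,0,0.75,0,0,0,0.12,-0.287,0,0.75])

```text
time: 9.97
tool_pos: [0.4558, -0.3331, 0.2469]
ee_rot: [-3.13, 0.004, 0.334]
wrist_force: [0.2, 0.1, -0.3]
width: 0.0705
finger_force: 0.0
```

Call:
move_arm(motion=[0,0,0,0.126,-0.287,0.05,0.75,0,0,0,0.126,-0.287,0.05,0.75,0,0,0,0.126,-0.287,0.05,0.75,0,0,0,0.126,-0.287,0.05,0.75,0,0,0,0.126,-0.287,0.05,0.75,0,0,0,0.126,-0.287,0.05,0.75,0,0,0,0.126,-0.287,0.05,0.75,0,0,0,0.126,-0.287,0.05,0.75,0,0,0,0.126,-0.287,0.05,0.75,0,0,0,0.126,-0.287,0.05,0.75,0,0,0,0,0,0,0.75,0,0,0,0,0,0,0.75])

```text
time: 10.97
tool_pos: [0.48, -0.0206, 0.1993]
ee_rot: [-3.133, 0.006, 0.338]
wrist_force: [0.1, -0.4, 0.4]
width: 0.0704
finger_force: 0.0
```

```bash
python3 - <<'E'
from h import *
plan([.483,-.0237,.024],np.radians(19.2));print(robot.get_obs()['tool_pos'])
for r in nails(): print(*r)
E
```

```text
turn [-0.011  0.008  0.004] shift [0.019 0.039 1.753] rows 4.9
[ 0.47995807 -0.020609    0.19930479]
[246.2 309.4] [21.6 21. ] [0.3852 0.076 ] 10.9
```

Call:
move_arm(motion=[-0.011,0.008,0.004,0.019,0.039,0.05,0.75,0,0,0,0,0,0.24,0.75,0,0,0,0,0,0.24,0.75,0,0,0,0,0,0.24,0.75,0,0,0,0,0,0.24,0.75,0,0,0,0,0,0.24,0.75,0,0,0,0,0,0.24,0.75,0,0,0,0,0,0.16,0.75,0,0,0,0,0,0.1,0.75,0,0,0,0,0,0,0.75])

```text
time: 11.85
tool_pos: [0.4825, -0.0259, 0.0233]
ee_rot: [-3.14, 0.001, 0.33]
wrist_force: [-0.7, 0.3, -0.2]
width: 0.0709
finger_force: 0.0
```

Call:
move_arm(motion=[0,0,0,0,0,0,0.5,0,0,0,0,0,0,0.3,0,0,0,0,0,0,0.3,0,0,0,0,0,0,0.3,0,0,0,0,0,0,0.3,0,0,0,0,0,0,0.3])

```text
time: 12.35
tool_pos: [0.4858, -0.025, 0.0277]
ee_rot: [3.139, -0.006, 0.332]
wrist_force: [-0.8, 0.2, 4.9]
width: 0.0497
finger_force: 30.0
```

Call:
move_arm(motion=[0,0,0,0,0,-0.1,0.3,0,0,0,0,0,-0.2,0.3,0,0,0,0,0,-0.25,0.3,0,0,0,0,0,-0.25,0.3,0,0,0,0,0,-0.25,0.3,0,0,0,0,0,-0.25,0.3,0,0,0,0,0,-0.25,0.3,0,0,0,0,0,-0.2,0.3,0,0,0,0,0,0,0.3,0,0,0,0,0,0,0.3])

```text
time: 13.18
tool_pos: [0.4843, -0.0249, 0.2019]
ee_rot: [3.14, -0.005, 0.332]
wrist_force: [0.1, 0.6, -1.3]
width: 0.0498
finger_force: 30.0
```

```bash
python3 - <<'E'
from h import *
for p in((.032,.014),(.032,-.06),(-.032,.014),(-.032,-.06)): print(p,box(np.array([*p,.03])))
p=box(np.array([.032,.014,0]));plan([p[0],p[1],.2],BY);print(robot.get_obs()['tool_pos'])
for r in nails(): print(*r)
E
```

```text
(0.032, 0.014) [ 0.55705638 -0.21101571  0.03      ]
(0.032, -0.06) [ 0.55022096 -0.28469934  0.03      ]
(-0.032, 0.014) [ 0.49333  -0.205104  0.03    ]
(-0.032, -0.06) [ 0.48649457 -0.27878762  0.03      ]
turn [ 0.001 -0.007  0.541] shift [0.896 1.786 0.019] rows 5.6
[ 0.48432702 -0.02491321  0.20188544]
[246.1 309.4] [21.6 20.8] [0.3852 0.0762] 10.9
```

Call:
move_arm(motion=[0,-0.002,0.135,0,0,0,0.3,0,-0.002,0.135,0,0,0,0.3,0,-0.002,0.135,0,0,0,0.3,0,-0.001,0.136,0,0,0,0.3,0,0,0,0.128,0.255,0,0.3,0,0,0,0.128,0.255,0,0.3,0,0,0,0.128,0.255,0,0.3,0,0,0,0.128,0.255,0,0.3,0,0,0,0.128,0.255,0,0.3,0,0,0,0.128,0.255,0,0.3,0,0,0,0.128,0.256,0,0.3,0,0,0,0,0,0,0.3])

```text
time: 14.23
tool_pos: [0.5561, -0.2153, 0.1965]
ee_rot: [3.141, 0.007, -0.098]
wrist_force: [0.6, -0.6, -2.7]
width: 0.0495
finger_force: 30.0
```

Call:
move_arm(motion=[0,0,0,0,0,0,0.3])

```text
time: 14.32
tool_pos: [0.5555, -0.2117, 0.1973]
ee_rot: [-3.14, 0.008, -0.095]
wrist_force: [-0.3, 0.8, -2.0]
width: 0.0498
finger_force: 30.0
```

```bash
python3 - <<'E'
from h import *
p=box(np.array([.032,.014,0]));plan([p[0],p[1],.034],BY);print(robot.get_obs()['width'])
E
```

```text
turn [-0.002  0.01  -0.003] shift [ 0.015 -0.008  1.633] rows 4.5
0.04979591636569484
```

Descending, releasing, rising, then on towards D.

Call:
move_arm(motion=[0,0.005,0,0.01,0,0.14,0.3,0,0,0,0,0,0.2,0.3,0,0,0,0,0,0.2,0.3,0,0,0,0,0,0.2,0.3,0,0,0,0,0,0.2,0.3,0,0,0,0,0,0.2,0.3,0,0,0,0,0,0.2,0.3,0,0,0,0,0,0.15,0.3,0,0,0,0,0,0.1,0.3,0,0,0,0,0,0.04,0.3,0,0,0,0,0,0,0.3])

```text
time: 15.23
tool_pos: [0.5567, -0.21, 0.0365]
ee_rot: [-3.141, 0.001, -0.092]
wrist_force: [-0.1, -0.2, -0.3]
width: 0.0497
finger_force: 30.0
```

Call:
move_arm(motion=[0,0,0,0,0,0,0.6,0,0,0,0,0,0,0.6,0,0,0,0,0,0,0.6,0,0,0,0,0,0,0.6,0,0,0,0,0,-0.12,0.6,0,0,0,0,0,-0.2,0.6,0,0,0,0,0,-0.24,0.6,0,0,0,0,0,-0.24,0.6,0,0,0,0,0,-0.24,0.6,0,0,0,0,0,-0.24,0.6,0,0,0,0,0,-0.24,0.6,0,0,0,0,0,0,0.75])

```text
time: 16.23
tool_pos: [0.5603, -0.2125, 0.1983]
ee_rot: [3.136, -0.014, -0.093]
wrist_force: [0.5, -1.2, 0.6]
width: 0.0605
finger_force: 0.0
```

```bash
python3 - <<'E'
from h import *
plan([.4024,-.0187,.19],np.radians(-3.8));print(robot.get_obs()['tool_pos'])
im=snap("scene","pics/s5.png")
for r in nails(): print(*r)
E
```

```text
turn [ 0.007 -0.018 -0.034] shift [-1.704 -1.829  0.083] rows 6.9
[ 0.56028071 -0.21251565  0.19831627]
[246.2 309.4] [21.6 21. ] [0.3852 0.076 ] 10.9
[285.8 301.8] [21.2 21.6] [ 0.4023 -0.0184] 85.8
[242.  271.2] [22.5 21.4] [0.4767 0.0883] 85.4
```

Call:
move_arm(motion=[0.003,-0.009,-0.017,-0.1,-0.1,0,0.75,0.003,-0.009,-0.017,-0.2,-0.21,0,0.75,0,0,0,-0.2,-0.22,0.01,0.75,0,0,0,-0.2,-0.22,0.01,0.75,0,0,0,-0.2,-0.22,0.01,0.75,0,0,0,-0.2,-0.22,0.01,0.75,0,0,0,-0.2,-0.22,0.01,0.75,0,0,0,-0.2,-0.22,0.01,0.75,0,0,0,-0.2,-0.22,0.02,0.75,0,0,0,0,0,0,0.75,0,0,0,0,0,0,0.75])

```text
time: 17.25
tool_pos: [0.3995, -0.014, 0.1832]
ee_rot: [-3.137, 0.014, -0.064]
wrist_force: [0.1, -0.7, -0.0]
width: 0.0702
finger_force: 0.0
```

```bash
python3 - <<'E'
from h import *
plan([.4023,-.0187,.024],np.radians(-4));print(robot.get_obs()['tool_pos'])
E
```

```text
turn [-0.005  0.017  0.007] shift [0.031 0.045 1.592] rows 4.4
[ 0.39948435 -0.01399214  0.18322759]
```

Call:
move_arm(motion=[-0.001,0.004,0.003,0.012,0.025,0.05,0.75,0,0,0,0,0,0.2,0.75,0,0,0,0,0,0.24,0.75,0,0,0,0,0,0.24,0.75,0,0,0,0,0,0.24,0.75,0,0,0,0,0,0.24,0.75,0,0,0,0,0,0.2,0.75,0,0,0,0,0,0.14,0.75,0,0,0,0,0,0.04,0.75,0,0,0,0,0,0,0.75])

```text
time: 18.08
tool_pos: [0.3993, -0.0173, 0.0235]
ee_rot: [-3.138, 0.013, -0.07]
wrist_force: [-0.3, -0.6, 0.3]
width: 0.0708
finger_force: 0.0
```

Call:
move_arm(motion=[0,0,0,0,0,0,0.5,0,0,0,0,0,0,0.3,0,0,0,0,0,0,0.3,0,0,0,0,0,0,0.3,0,0,0,0,0,0,0.3,0,0,0,0,0,0,0.3])

```text
time: 18.58
tool_pos: [0.4015, -0.0172, 0.0266]
ee_rot: [-3.139, 0.006, -0.069]
wrist_force: [-0.4, -1.9, 3.9]
width: 0.0495
finger_force: 30.0
```

Call:
move_arm(motion=[0,0,0,0,0,-0.1,0.3,0,0,0,0,0,-0.2,0.3,0,0,0,0,0,-0.25,0.3,0,0,0,0,0,-0.25,0.3,0,0,0,0,0,-0.25,0.3,0,0,0,0,0,-0.25,0.3,0,0,0,0,0,-0.25,0.3,0,0,0,0,0,-0.2,0.3,0,0,0,0,0,0,0.3,0,0,0,0,0,0,0.3,0,0,0,0,0,0,0.3])

```text
time: 19.5
tool_pos: [0.401, -0.0171, 0.1989]
ee_rot: [-3.138, 0.012, -0.068]
wrist_force: [0.0, 0.1, -2.4]
width: 0.05
finger_force: 30.0
```

```bash
python3 - <<'E'
from h import *
p=box(np.array([.032,-.06,0]));plan([p[0],p[1],.2],BY);print(robot.get_obs()['tool_pos'])
E
```

```text
turn [-0.005  0.015  0.031] shift [ 1.733  2.527 -0.011] rows 8.5
[ 0.40095954 -0.01706349  0.19892016]
```

Call:
move_arm(motion=[-0.002,0.006,0.015,0.08,0.12,0,0.3,-0.002,0.006,0.015,0.14,0.2,0,0.3,0,0,0,0.16,0.24,0,0.3,0,0,0,0.18,0.26,0,0.3,0,0,0,0.18,0.26,0,0.3,0,0,0,0.18,0.26,0,0.3,0,0,0,0.18,0.26,0,0.3,0,0,0,0.18,0.26,0,0.3,0,0,0,0.18,0.26,0,0.3,0,0,0,0.15,0.22,0,0.3,0,0,0,0.12,0.18,0,0.3,0,0,0,0,0,0,0.3])

```text
time: 20.5
tool_pos: [0.5512, -0.2868, 0.1956]
ee_rot: [-3.14, 0.005, -0.095]
wrist_force: [0.7, 0.0, -1.9]
width: 0.0496
finger_force: 30.0
```

Call:
move_arm(motion=[0,0,0,0,0,0,0.3,0,0,0,0,0,0,0.3,0,0,0,0,0,0,0.3])

```text
time: 20.75
tool_pos: [0.5509, -0.2827, 0.1995]
ee_rot: [-3.14, 0.001, -0.091]
wrist_force: [0.2, -0.1, -1.1]
width: 0.0495
finger_force: 30.0
```

```bash
python3 - <<'E'
from h import *
p=box(np.array([.032,-.06,0]));plan([p[0],p[1],.034],BY);print(robot.get_obs()['tool_pos'],robot.get_obs()['width'])
E
```

```text
turn [-0.002  0.001  0.001] shift [-0.005  0.021  1.655] rows 4.6
[ 0.55086005 -0.28268375  0.19949939] 0.049499228347217296
```

Call:
move_arm(motion=[0,0,0,0,0.01,0.16,0.3,0,0,0,0,0,0.2,0.3,0,0,0,0,0,0.2,0.3,0,0,0,0,0,0.2,0.3,0,0,0,0,0,0.2,0.3,0,0,0,0,0,0.2,0.3,0,0,0,0,0,0.2,0.3,0,0,0,0,0,0.15,0.3,0,0,0,0,0,0.1,0.3,0,0,0,0,0,0.03,0.3,0,0,0,0,0,0,0.3])

```text
time: 21.67
tool_pos: [0.551, -0.2841, 0.0359]
ee_rot: [-3.141, 0.001, -0.092]
wrist_force: [-0.1, -0.4, -0.8]
width: 0.0499
finger_force: 30.0
```

Call:
move_arm(motion=[0,0,0,0,0,0,0.6,0,0,0,0,0,0,0.6,0,0,0,0,0,0,0.6,0,0,0,0,0,0,0.6,0,0,0,0,0,-0.12,0.6,0,0,0,0,0,-0.2,0.6,0,0,0,0,0,-0.24,0.6,0,0,0,0,0,-0.24,0.6,0,0,0,0,0,-0.24,0.6,0,0,0,0,0,-0.24,0.6,0,0,0,0,0,-0.24,0.6,0,0,0,0,0,-0.1,0.75])

```text
time: 22.67
tool_pos: [0.5528, -0.2859, 0.2042]
ee_rot: [3.138, -0.008, -0.092]
wrist_force: [-0.2, -0.6, 0.9]
width: 0.0603
finger_force: 0.0
```

Call:
move_arm(motion=[0,0,0,-0.05,-0.15,0,0.75,0,0,0,-0.09,-0.3,0,0.75,0,0,0,-0.1,-0.33,0,0.75,0,0,0,-0.1,-0.34,0,0.75,0,0,0,-0.1,-0.34,0,0.75,0,0,0,-0.1,-0.34,0,0.75,0,0,0,-0.1,-0.34,0,0.75,0,0,0,-0.1,-0.34,0,0.75,0,0,0,-0.1,-0.34,0,0.75,0,0,0,-0.1,-0.34,0,0.75,0,0,0,-0.09,-0.3,0,0.75,0,0,0,-0.05,-0.18,0,0.75])

```text
time: 23.67
tool_pos: [0.4762, 0.0903, 0.1987]
ee_rot: [-3.14, -0.001, -0.09]
wrist_force: [-0.2, 0.3, 0.6]
width: 0.0705
finger_force: 0.0
```

Call:
move_arm(motion=[0,0,-0.144,0,0,0,0.75,0,0,-0.144,0,0,0,0.75,0,0,-0.144,0,0,0,0.75,0,0,-0.144,0,0,0,0.75,0,0,-0.144,0,0,0,0.75,0,0,-0.144,0,0,0,0.75,0,0,-0.144,0,0,0,0.75,0,0,-0.144,0,0,0,0.75,0,0,-0.144,0,0,0,0.75,0,0,-0.144,0,0,0,0.75,0,0,-0.144,0,0,0,0.75,0,0,-0.144,0,0,0,0.75])

```text
time: 24.67
tool_pos: [0.4772, 0.0874, 0.1984]
ee_rot: [3.141, -0.0, 1.27]
wrist_force: [-0.2, 0.1, 0.0]
width: 0.0702
finger_force: 0.0
```

Call:
move_arm(motion=[0,0,-0.144,0,0,0,0.75,0,0,-0.144,0,0,0,0.75,0,0,0,0,0,0,0.75,0,0,0,0,0,0,0.75,0,0,0,0,0,0,0.75])

```text
time: 25.08
tool_pos: [0.4773, 0.0874, 0.1984]
ee_rot: [3.141, -0.0, 1.489]
wrist_force: [0.1, -0.1, -0.3]
width: 0.0707
finger_force: 0.0
```

```bash
python3 - <<'E'
from h import *
plan([.4767,.0883,.024],np.radians(85.5));print(robot.get_obs()['tool_pos'],robot.get_obs()['width'])
im=snap("top","pics/t6.png"); im2=snap("scene","pics/s6.png")
for r in nails(im): print(*r)
cv2.imwrite("pics/v6.png",np.hstack([cv2.resize(im[180:340,195:435],(480,320)),cv2.resize(im2[200:360,240:400],(320,320))]))
E
```

```text
turn [ 0.001 -0.    -0.004] shift [ 0.008 -0.007  1.744] rows 4.8
[0.47731098 0.08742613 0.19837461] 0.07069194344024521
[246.1 309.4] [21.6 20.8] [0.3852 0.0762] 10.9
[242.6 271.4] [18.7 21.7] [0.4762 0.0868] 86.9
```

View pics/v6.png

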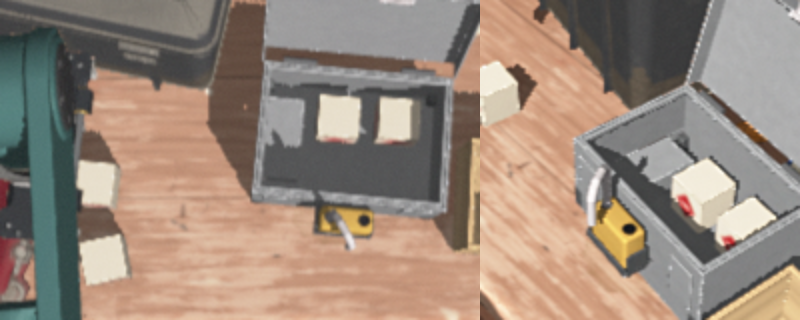

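Both placed boxes stand at the back of the lock box. Now for box A.

Call:
move_arm(motion=[0,0,0,0.005,0,0.1,0.75,0,0,0,0,0,0.24,0.75,0,0,0,0,0,0.24,0.75,0,0,0,0,0,0.24,0.75,0,0,0,0,0,0.24,0.75,0,0,0,0,0,0.24,0.75,0,0,0,0,0,0.24,0.75,0,0,0,0,0,0.15,0.75,0,0,0,0,0,0.05,0.75,0,0,0,0,0,0,0.75])

```text
time: 26.02
tool_pos: [0.4758, 0.0879, 0.0222]
ee_rot: [-3.138, 0.0, 1.491]
wrist_force: [-0.1, 0.1, -0.5]
width: 0.0702
finger_force: 0.0
```

Call:
move_arm(motion=[0,0,0,0,0,0,0.5,0,0,0,0,0,0,0.3,0,0,0,0,0,0,0.3,0,0,0,0,0,0,0.3,0,0,0,0,0,0,0.3,0,0,0,0,0,0,0.3])

```text
time: 26.52
tool_pos: [0.4785, 0.088, 0.0257]
ee_rot: [3.139, -0.001, 1.491]
wrist_force: [-0.7, -0.0, 4.8]
width: 0.0499
finger_force: 29.9
```

Call:
move_arm(motion=[0,0,0,0,0,-0.1,0.3,0,0,0,0,0,-0.2,0.3,0,0,0,0,0,-0.25,0.3,0,0,0,0,0,-0.25,0.3,0,0,0,0,0,-0.25,0.3,0,0,0,0,0,-0.25,0.3,0,0,0,0,0,-0.25,0.3,0,0,0,0,0,-0.2,0.3,0,0,0.072,0,0,0,0.3,0,0,0.144,0,0,0,0.3,0,0,0.144,0,0,0,0.3,0,0,0.144,0,0,0,0.3])

```text
time: 27.52
tool_pos: [0.477, 0.0879, 0.1994]
ee_rot: [-3.142, -0.0, 1.09]
wrist_force: [0.8, -0.1, -1.7]
width: 0.0495
finger_force: 29.9
```

Call:
move_arm(motion=[0,0,0.144,0,0,0,0.3,0,0,0.144,0,0,0,0.3,0,0,0.144,0,0,0,0.3,0,0,0.144,0,0,0,0.3,0,0,0.144,0,0,0,0.3,0,0,0.144,0,0,0,0.3,0,0,0.144,0,0,0,0.3,0,0,0.144,0,0,0,0.3,0,0,0.144,0,0,0,0.3,0,0,0.144,0,0,0,0.3,0,0,0.072,0,0,0,0.3,0,0,0,0,0,0,0.3])

```text
time: 28.52
tool_pos: [0.477, 0.0879, 0.1991]
ee_rot: [3.142, 0.0, -0.093]
wrist_force: [-0.1, 0.3, -1.5]
width: 0.0497
finger_force: 29.9
```

```bash
python3 - <<'E'
from h import *
p=box(np.array([-.032,.014,0]));plan([p[0],p[1],.2],BY);print(robot.get_obs()['tool_pos'],robot.get_obs()['width'])
E
```

```text
turn [ 0.     0.    -0.001] shift [ 0.433  2.902 -0.009] rows 8.2
[0.47702112 0.08788037 0.19911127] 0.04971439247687491
```

Call:
move_arm(motion=[0,0,0,0.02,0.14,0,0.3,0,0,0,0.04,0.24,0,0.3,0,0,0,0.045,0.3,0,0.3,0,0,0,0.045,0.31,0,0.3,0,0,0,0.045,0.31,0,0.3,0,0,0,0.045,0.31,0,0.3,0,0,0,0.045,0.31,0,0.3,0,0,0,0.045,0.31,0,0.3,0,0,0,0.045,0.31,0,0.3,0,0,0,0.038,0.25,0,0.3,0,0,0,0.02,0.11,0,0.3,0,0,0,0,0,0,0.3])

```text
time: 29.52
tool_pos: [0.4935, -0.2067, 0.1987]
ee_rot: [-3.141, 0.001, -0.095]
wrist_force: [-0.1, 0.3, -1.2]
width: 0.05
finger_force: 29.9
```

Call:
move_arm(motion=[0,0,0,0,0,0,0.3,0,0,0,0,0,0.16,0.3,0,0,0,0,0,0.2,0.3,0,0,0,0,0,0.2,0.3,0,0,0,0,0,0.2,0.3,0,0,0,0,0,0.2,0.3,0,0,0,0,0,0.2,0.3,0,0,0,0,0,0.2,0.3,0,0,0,0,0,0.15,0.3,0,0,0,0,0,0.1,0.3,0,0,0,0,0,0.04,0.3,0,0,0,0,0,0,0.3])

```text
time: 30.52
tool_pos: [0.4936, -0.2034, 0.0336]
ee_rot: [-3.14, 0.001, -0.091]
wrist_force: [-0.2, -0.2, -1.9]
width: 0.05
finger_force: 29.9
```

Call:
move_arm(motion=[0,0,0,0,0,0,0.6,0,0,0,0,0,0,0.6,0,0,0,0,0,0,0.6,0,0,0,0,0,0,0.6,0,0,0,0,0,-0.12,0.6,0,0,0,0,0,-0.2,0.6,0,0,0,0,0,-0.24,0.6,0,0,0,0,0,-0.24,0.6,0,0,0,0,0,-0.24,0.6,0,0,0,0,0,-0.24,0.6,0,0,0,0,0,-0.24,0.6,0,0,0,0,0,-0.12,0.75])

```text
time: 31.52
tool_pos: [0.4951, -0.2056, 0.2034]
ee_rot: [3.139, -0.007, -0.092]
wrist_force: [0.2, -0.6, 1.5]
width: 0.0602
finger_force: 0.0
```

```bash
python3 - <<'E'
from h import *
print(robot.get_obs()['tool_pos'],robot.get_obs()['width'])
for r in nails(): print(*r)
o=robot.get_obs();A=Ro.from_euler('xyz',[np.pi,0,BY]);print(A.inv().apply(np.array([.3852,.0762,.2])-[.4933,-.2051,.2])*10)
E
```

```text
[ 0.49509116 -0.20562095  0.20341325] 0.06020353068779881
[246.1 309.5] [21.8 20.8] [0.3849 0.0762] 10.9
[-1.33621686e+00 -2.70112097e+00 -3.30791915e-16]
```

Call:
move_arm(motion=[0,0,0,-0.06,-0.12,0,0.75,0,0,0,-0.11,-0.22,0,0.75,0,0,0,-0.13,-0.27,0,0.75,0,0,0,-0.13,-0.27,0,0.75,0,0,0,-0.13,-0.27,0,0.75,0,0,0,-0.13,-0.27,0,0.75,0,0,0,-0.13,-0.27,0,0.75,0,0,0,-0.13,-0.27,0,0.75,0,0,0,-0.13,-0.27,0,0.75,0,0,0,-0.13,-0.25,0,0.75,0,0,0,-0.08,-0.15,0,0.75,0,0,0,-0.046,-0.071,0,0.75])

```text
time: 32.57
tool_pos: [0.3831, 0.0786, 0.1962]
ee_rot: [-3.141, 0.003, -0.089]
wrist_force: [-0.6, -0.3, -0.3]
width: 0.0705
finger_force: 0.0
```

Call:
move_arm(motion=[0,0,-0.1395,0,0,0,0.75,0,0,-0.1395,0,0,0,0.75,0,0,-0.1395,0,0,0,0.75,0,0,-0.1395,0,0,0,0.75,0,0,-0.1395,0,0,0,0.75,0,0,-0.1395,0,0,0,0.75,0,0,-0.1395,0,0,0,0.75,0,0,-0.1395,0,0,0,0.75,0,0,-0.1395,0,0,0,0.75,0,0,-0.1395,0,0,0,0.75,0,0,-0.1395,0,0,0,0.75,0,0,-0.1395,0,0,0,0.75])

```text
time: 33.57
tool_pos: [0.3847, 0.0761, 0.1966]
ee_rot: [-3.139, 0.001, 1.227]
wrist_force: [0.4, 0.5, -0.2]
width: 0.0704
finger_force: 0.0
```

Call:
move_arm(motion=[0,0,-0.1395,0,0,0,0.75,0,0,-0.1395,0,0,0,0.75,0,0,-0.1395,0,0,0,0.75,0,0,-0.1395,0,0,0,0.75,0,0,-0.1395,0,0,0,0.75,0,0,0,0,0,0,0.75,0,0,0,0,0,0,0.75,0,0,0,0,0,0,0.75])

```text
time: 34.23
tool_pos: [0.3852, 0.0763, 0.1975]
ee_rot: [-3.141, -0.0, 1.768]
wrist_force: [1.0, 0.3, -0.0]
width: 0.0705
finger_force: 0.0
```

```bash
python3 - <<'E'
from h import *
plan([.385,.0762,.024],np.radians(101.4));print(robot.get_obs()['tool_pos'],robot.get_obs()['ee_rot'])
for r in nails(snap("top","pics/t7.png")): print(*r)
E
```

```text
turn [-0.001 -0.    -0.003] shift [-1.000e-03 -2.000e-03  1.735e+00] rows 4.8
[0.38521361 0.0763     0.19748168] [-3.14077701e+00 -1.23062703e-04  1.76776094e+00]
[248.8 308.8] [21.6 15.3] [0.3864 0.0699] 10.9
```

Call:
move_arm(motion=[0,0,0,0,0,0.1,0.75,0,0,0,0,0,0.24,0.75,0,0,0,0,0,0.24,0.75,0,0,0,0,0,0.24,0.75,0,0,0,0,0,0.24,0.75,0,0,0,0,0,0.24,0.75,0,0,0,0,0,0.23,0.75,0,0,0,0,0,0.15,0.75,0,0,0,0,0,0.05,0.75,0,0,0,0,0,0,0.75])

```text
time: 35.12
tool_pos: [0.3841, 0.0763, 0.0233]
ee_rot: [-3.138, -0.001, 1.77]
wrist_force: [0.4, 0.3, 0.4]
width: 0.0707
finger_force: 0.0
```

Call:
move_arm(motion=[0,0,0,0,0,0,0.5,0,0,0,0,0,0,0.3,0,0,0,0,0,0,0.3,0,0,0,0,0,0,0.3,0,0,0,0,0,0,0.3,0,0,0,0,0,0,0.3])

```text
time: 35.62
tool_pos: [0.3866, 0.0765, 0.0265]
ee_rot: [3.139, 0.0, 1.77]
wrist_force: [-1.0, -0.6, 5.2]
width: 0.0495
finger_force: 30.0
```

Call:
move_arm(motion=[0,0,0,0,0,-0.1,0.3,0,0,0,0,0,-0.2,0.3,0,0,0,0,0,-0.25,0.3,0,0,0,0,0,-0.25,0.3,0,0,0,0,0,-0.25,0.3,0,0,0,0,0,-0.25,0.3,0,0,0,0,0,-0.25,0.3,0,0,0,0,0,-0.22,0.3,0,0,0.071,0,0,0,0.3,0,0,0.14,0,0,0,0.3,0,0,0.14,0,0,0,0.3,0,0,0.14,0,0,0,0.3])

```text
time: 36.62
tool_pos: [0.3854, 0.0764, 0.2024]
ee_rot: [3.141, -0.0, 1.379]
wrist_force: [0.1, 0.0, -2.4]
width: 0.05
finger_force: 30.0
```

Call:
move_arm(motion=[0,0,0.14,0,0,0,0.3,0,0,0.14,0,0,0,0.3,0,0,0.14,0,0,0,0.3,0,0,0.14,0,0,0,0.3,0,0,0.14,0,0,0,0.3,0,0,0.14,0,0,0,0.3,0,0,0.14,0,0,0,0.3,0,0,0.14,0,0,0,0.3,0,0,0.14,0,0,0,0.3,0,0,0.14,0,0,0,0.3,0,0,0.14,0,0,0,0.3,0,0,0.14,0,0,0,0.3])

```text
time: 37.62
tool_pos: [0.3853, 0.0765, 0.2022]
ee_rot: [-3.141, -0.0, 0.06]
wrist_force: [-0.0, -0.5, -1.0]
width: 0.05
finger_force: 30.0
```

Call:
move_arm(motion=[0,0,0.14,0,0,0,0.3,0,0,0.06,0,0,0,0.3,0,0,0,0,0,0,0.3,0,0,0,0,0,0,0.3])

```text
time: 37.95
tool_pos: [0.3855, 0.0765, 0.2022]
ee_rot: [-3.141, -0.0, -0.09]
wrist_force: [0.6, -0.5, -1.5]
width: 0.0495
finger_force: 30.0
```

```bash
python3 - <<'E'
from h import *
p=box(np.array([-.032,-.06,0]));plan([p[0],p[1],.2],BY);print(robot.get_obs()['tool_pos'],robot.get_obs()['width'])
E
```

```text
turn [-0.    -0.     0.003] shift [1.334 3.444 0.022] rows 10.3
[0.38545926 0.0764672  0.20219569] 0.049527482224974835
```

Call:
move_arm(motion=[0,0,0,0.12,0.04,0,0.3,0,0,0,0.25,0.1,0,0.3,0,0,0,0.25,0.15,0,0.3,0,0,0,0.25,0.25,0,0.3,0,0,0,0.22,0.3,0,0.3,0,0,0,0.15,0.34,0,0.3,0,0,0,0.07,0.36,0,0.3,0,0,0,0.024,0.36,0,0.3,0,0,0,0,0.36,0,0.3,0,0,0,0,0.36,0,0.3,0,0,0,0,0.34,0,0.3,0,0,0,0,0.284,0,0.3])

```text
time: 38.95
tool_pos: [0.4885, -0.2622, 0.2016]
ee_rot: [3.141, -0.0, -0.093]
wrist_force: [-0.4, 0.7, -1.3]
width: 0.0496
finger_force: 30.0
```

Call:
move_arm(motion=[0,0,0,0,0.15,0,0.3,0,0,0,0,0.05,0,0.3,0,0,0,0,0,0,0.3,0,0,0,0,0,0,0.3,0,0,0,0,0,0,0.3])

```text
time: 39.37
tool_pos: [0.4874, -0.2772, 0.2024]
ee_rot: [-3.141, -0.001, -0.09]
wrist_force: [-0.1, -0.5, -1.7]
width: 0.0503
finger_force: 30.0
```

```bash
python3 - <<'E'
from h import *
p=box(np.array([-.032,-.06,0]));plan([p[0],p[1],.034],BY);print(robot.get_obs()['tool_pos'],robot.get_obs()['width'])
E
```

```text
turn [-0.001 -0.001  0.004] shift [-0.008  0.016  1.684] rows 4.7
[ 0.48740486 -0.27721675  0.20236791] 0.050313955260300705
```

Call:
move_arm(motion=[0,0,0,0,0.01,0.1,0.3,0,0,0,0,0,0.16,0.3,0,0,0,0,0,0.2,0.3,0,0,0,0,0,0.2,0.3,0,0,0,0,0,0.2,0.3,0,0,0,0,0,0.2,0.3,0,0,0,0,0,0.2,0.3,0,0,0,0,0,0.16,0.3,0,0,0,0,0,0.14,0.3,0,0,0,0,0,0.1,0.3,0,0,0,0,0,0.02,0.3,0,0,0,0,0,0,0.3])

```text
time: 40.37
tool_pos: [0.4865, -0.2787, 0.0334]
ee_rot: [-3.14, 0.001, -0.091]
wrist_force: [0.1, 0.0, -1.2]
width: 0.0496
finger_force: 30.0
```

Call:
move_arm(motion=[0,0,0,0,0,0,0.6,0,0,0,0,0,0,0.6,0,0,0,0,0,0,0.6,0,0,0,0,0,0,0.6,0,0,0,0,0,-0.12,0.6,0,0,0,0,0,-0.2,0.6,0,0,0,0,0,-0.3,0.6,0,0,0,0,0,-0.3,0.6,0,0,0,0,0,-0.35,0.6,0,0,0,0,0,-0.35,0.6,0,0,0,0,0,-0.35,0.4,0,0,0,0,0,-0.35,0])

```text
time: 41.37
tool_pos: [0.4865, -0.2796, 0.2696]
ee_rot: [3.141, -0.002, -0.092]
wrist_force: [0.6, 0.2, -0.6]
width: 0.0469
finger_force: 0.0
```

Call:
move_arm(motion=[0,0,0,-0.05,0.2,-0.3,0,0,0,0,-0.05,0.3,-0.3,0,0,0,0,-0.05,0.3,-0.1,0,0,0,0,-0.05,0.3,0,0,0,0,0,-0.05,0.3,0,0,0,0,0,0,0.2,0,0,0,0,0,0,0,0,0,0,0,0,0,0,0,0])

```text
time: 42.03
tool_pos: [0.4468, -0.4367, 0.3358]
ee_rot: [-3.141, -0.001, -0.094]
wrist_force: [-0.5, 0.9, -0.4]
width: 0.0001
finger_force: 0.0
```

```bash
python3 - <<'E'
from h import *
print(robot.get_obs()['tool_pos'],robot.get_obs()['width'])
im=snap("top","pics/t8.png"); im2=snap("scene","pics/s8.png")
cv2.imwrite("pics/v8.png",np.hstack([cv2.resize(im[150:310,310:450],(420,480)),cv2.resize(im2[150:350,310:470],(380,475),interpolation=cv2.INTER_CUBIC)[:475] if 0 else cv2.resize(im2[150:350,310:470],(380,480))]))
E
```

```text
[ 0.44684044 -0.43671212  0.33576075] 0.00014888848708701343
```

View pics/v8.png

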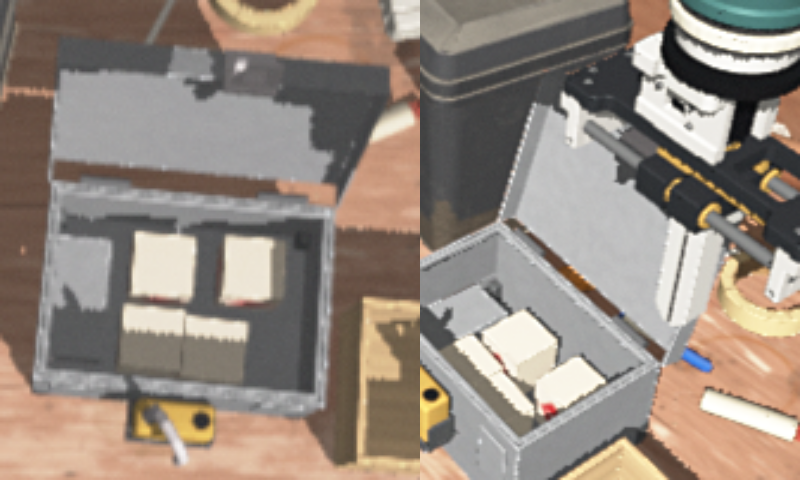

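All four nail boxes are in the lock box and below the rim. Next I'll take the shut fingers over and behind the lid.

Call:
move_arm(motion=[0,0,0,0.1,-0.12,-0.05,0,0,0,0,0.19,-0.21,-0.05,0,0,0,0,0.19,-0.21,-0.05,0,0,0,0,0.19,-0.21,0,0,0,0,0,0.19,-0.21,0,0,0,0,0,0.19,-0.21,0,0,0,0,0,0.19,-0.21,0,0,0,0,0,0.19,-0.21,0,0,0,0,0,0.19,-0.21,0,0,0,0,0,0.19,-0.21,0,0,0,0,0,0.19,-0.21,0,0,0,0,0,0.19,-0.21,0,0])

```text
time: 43.13
tool_pos: [0.6884, -0.211, 0.3522]
ee_rot: [-3.142, -0.002, -0.089]
wrist_force: [0.5, -0.3, -0.3]
width: 0.0005
finger_force: 0.0
```

Call:
move_arm(motion=[0,0,0,0.13,-0.08,0,0,0,0,0,0,0,0,0,0,0,0,0,0,0,0,0,0,0,0,0,0,0])

```text
time: 43.47
tool_pos: [0.7007, -0.2072, 0.3514]
ee_rot: [3.141, -0.001, -0.092]
wrist_force: [-0.5, -0.8, 0.6]
width: 0.0004
finger_force: 0.0
```

```bash
cat >> h.py <<'E'
def tb():
    o=robot.get_obs();return np.round(RB.inv().apply(o['tool_pos']-BC)*1000,1),o['wrist_force'].round(1),o['ee_rot'].round(3)
E
python3 - <<'E'
from h import *
print(tb(),robot.get_obs()['joint_positions'])
E
```

```text
(array([174.7,  31.1, 351.4]), array([-0.5, -0.8,  0.6]), array([ 3.141e+00, -1.000e-03, -9.200e-02])) [-3.64938393e-01  5.90129284e-01  4.28547210e-01 -9.15229372e-05
  2.12206431e+00  1.29743794e+00]
```

Call:
move_arm(motion=[0,0,0,0,0,0.1,0,0,0,0,0,0,0.2,0,0,0,0,0,0,0.2,0,0,0,0,0,0,0.2,0,0,0,0,0,0,0.2,0,0,0,0,0,0,0.2,0,0,0,0,0,0,0.16,0,0,0,0,0,0,0.1,0,0,0,0,0,0,0,0,0,0,0,0,0,0,0])

```text
time: 44.3
tool_pos: [0.7007, -0.208, 0.2152]
ee_rot: [-3.141, -0.0, -0.093]
wrist_force: [0.8, -1.0, -0.6]
width: 0.0001
finger_force: 0.0
```

Call:
move_arm(motion=[0,0,0,-0.06,0,0,0,0,0,0,-0.06,0,0,0,0,0,0,-0.06,0,0,0,0,0,0,-0.06,0,0,0,0,0,0,-0.06,0,0,0,0,0,0,-0.06,0,-0.02,0,0,0,0,-0.06,0,-0.02,0,0,0,0,-0.06,0,-0.02,0,0,0,0,-0.06,0,-0.02,0,0,0,0,-0.06,0,-0.02,0,0,0,0,-0.05,0,0,0])

```text
time: 45.22
tool_pos: [0.6367, -0.2013, 0.2257]
ee_rot: [3.141, -0.003, -0.092]
wrist_force: [3.3, -0.8, 2.9]
width: 0.0006
finger_force: 2.5
```

```bash
python3 - <<'E'
from h import *
print(tb()); im2=snap("scene","pics/s9.png"); im=snap("top","pics/t9.png")
E
```

```text
(array([110.4,  31. , 225.7]), array([ 3.3, -0.8,  2.9]), array([ 3.141e+00, -3.000e-03, -9.200e-02]))
```

The lid is pushing back with 3.3 N, as expected from hinge friction. I'll carry on along the arc.

Call:
move_arm(motion=[0,0,0,-0.06,0,-0.01,0,0,0,0,-0.06,0,-0.01,0,0,0,0,-0.06,0,-0.01,0,0,0,0,-0.06,0,-0.01,0,0,0,0,-0.06,0,-0.01,0,0,0,0,-0.08,0,0,0,0,0,0,-0.06,0,0.01,0,0,0,0,-0.06,0,0.015,0,0,0,0,-0.06,0,0.015,0,0,0,0,-0.06,0,0.015,0,0,0,0,-0.065,0,0.02,0,0,0,0,-0.065,0,0.02,0])

```text
time: 46.32
tool_pos: [0.5613, -0.1945, 0.22]
ee_rot: [-3.142, -0.0, -0.092]
wrist_force: [2.4, -0.0, -0.3]
width: 0.0002
finger_force: 1.0
```

```bash
python3 - <<'E'
from h import *
print(tb()); im2=snap("scene","pics/s10.png"); im=snap("top","pics/t10.png")
E
```

```text
(array([ 34.7,  30.8, 220. ]), array([ 2.4, -0. , -0.3]), array([-3.142, -0.   , -0.092]))
```

Call:
move_arm(motion=[0,0,0,-0.06,0,0.035,0,0,0,0,-0.06,0,0.035,0,0,0,0,-0.06,0,0.04,0,0,0,0,-0.06,0,0.04,0,0,0,0,-0.06,0,0.04,0,0,0,0,-0.05,0,0.055,0,0,0,0,-0.05,0,0.055,0,0,0,0,-0.05,0,0.055,0,0,0,0,-0.05,0,0.055,0,0,0,0,-0.05,0,0.06,0])

```text
time: 47.25
tool_pos: [0.5069, -0.1895, 0.1722]
ee_rot: [-3.141, -0.001, -0.092]
wrist_force: [1.5, -0.9, 0.9]
width: 0.001
finger_force: 0.4
```

```bash
python3 - <<'E'
from h import *
print(tb()); im2=snap("scene","pics/s11.png"); im=snap("top","pics/t11.png")
cv2.imwrite("pics/v11.png",np.hstack([cv2.resize(im[150:310,310:450],(420,480)),cv2.resize(im2[180:380,280:440],(380,480))]))
E
```

```text
(array([-20. ,  30.8, 172.2]), array([ 1.5, -0.9,  0.9]), array([-3.141e+00, -1.000e-03, -9.200e-02]))
```

View pics/v11.png

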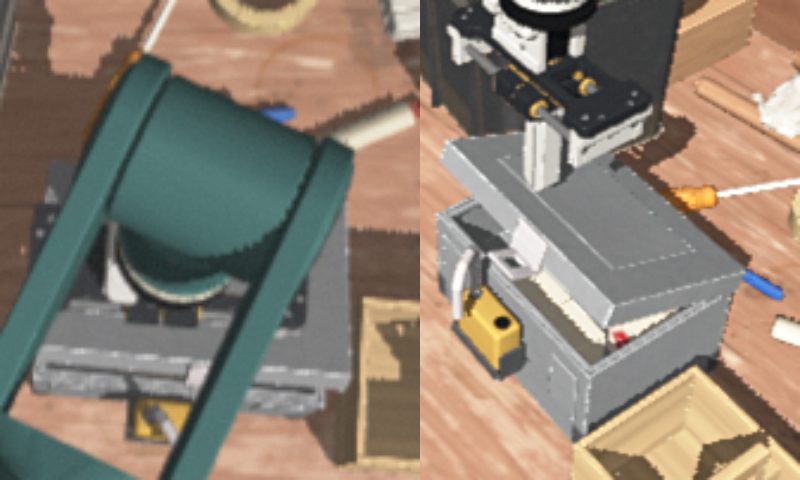

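The picture shows the lid about 0.4 rad from shut, with its hasp clear of the shackle. I'll press it shut.

Call:
move_arm(motion=[0,0,0,-0.03,0,0.06,0,0,0,0,-0.03,0,0.06,0,0,0,0,-0.03,0,0.06,0,0,0,0,-0.02,0,0.06,0,0,0,0,-0.02,0,0.06,0,0,0,0,-0.02,0,0.06,0,0,0,0,-0.01,0,0.06,0,0,0,0,0,0,0.06,0,0,0,0,0,0,0.04,0,0,0,0,0,0,0.04,0,0,0,0,0,0,0,0])

```text
time: 48.27
tool_pos: [0.4912, -0.188, 0.1287]
ee_rot: [3.139, -0.005, -0.091]
wrist_force: [-18.3, 7.3, 43.1]
width: 0.0002
finger_force: 21.8
```

```bash
python3 - <<'E'
from h import *
print(tb())
E
```

```text
(array([-35.7,  30.8, 128.7]), array([-18.3,   7.3,  43.1]), array([ 3.139, -0.005, -0.091]))
```

Lid shut: the fingertip sits at the predicted 129 mm. I'll back off and look at the shackle.

Call:
move_arm(motion=[0,0,0,0,0,-0.1,0,0,0,0,0,0,-0.15,0,0,0,0,0,0,-0.25,0,0,0,0,0,0,-0.25,0,0,0,0,-0.05,0.2,-0.25,0,0,0,0,-0.05,0.3,0,0,0,0,0,-0.05,0.3,0,0,0,0,0,-0.05,0.3,0,0,0,0,0,-0.05,0.3,0,0,0,0,0,-0.05,0.3,0,0,0,0,0,0,0.2,0,0,0,0,0,0,0,0,0])

```text
time: 49.27
tool_pos: [0.4428, -0.378, 0.2155]
ee_rot: [3.141, 0.001, -0.096]
wrist_force: [-0.6, 0.4, -0.4]
width: 0.0003
finger_force: 0.0
```

```bash
python3 - <<'E'
from h import *
print(tb()); im=snap("top","pics/t12.png"); im2=snap("scene","pics/s12.png")
cv2.imwrite("pics/v12.png",np.hstack([cv2.resize(im[250:310,330:390],(400,400),interpolation=cv2.INTER_CUBIC),cv2.resize(im2[260:360,280:380],(400,400),interpolation=cv2.INTER_CUBIC)]))
for n,q in dict(heel=[-.097,.02,.162],toe0=[-.097,-.02,.162],hole=[-.097,-.02,.095]).items():
  a=proj("top",box(np.array(q)));b=proj("scene",box(np.array(q)));print(n,(a-[330,250]+.5)*400/60,(b-[280,260]+.5)*4+[400,0])
for an in(.8,.9,1,1.1,1.2,1.3,1.4): q=box(np.array([-.097-.04*np.sin(an),.02-.04*np.cos(an),.158]));print(an,((proj("top",q)-[330,250]+.5)*400/60).round(),((proj("scene",q)-[280,260]+.5)*4+[400,0]).round())
E
```

```text
(array([ -66.4, -162.9,  215.5]), array([-0.6,  0.4, -0.4]), array([ 3.141e+00,  1.000e-03, -9.600e-02]))
heel [220.77514681 240.4822127 ] [493.44884522  81.0447872 ]
toe0 [343.17175    250.89843394] [541.38060245 130.17216687]
hole [318.86244672 268.85867592] [540.26086549 220.53660963]
0.8 [299. 337.] [478. 147.]
0.9 [289. 344.] [470. 145.]
1 [279. 350.] [462. 143.]
1.1 [268. 356.] [454. 141.]
1.2 [256. 360.] [447. 137.]
1.3 [245. 363.] [441. 134.]
1.4 [232. 364.] [435. 130.]
```

View pics/v12.png

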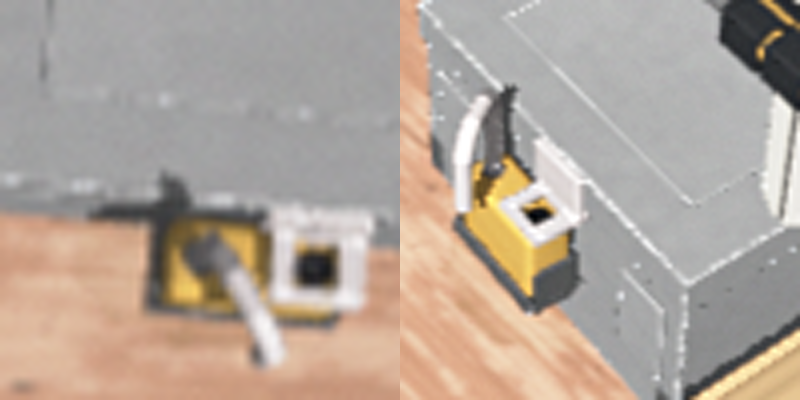

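v12: the hasp lies flat with the padlock's hole visible through its eye at (317,267), and the shackle's toe stands out at about (268,355), so the swing is roughly 1.05 rad. I'll bring the shut fingers to its front-left side.

Call:
move_arm(motion=[0,0,0,-0.06,-0.1,0,0,0,0,0,-0.1,-0.2,0,0,0,0,0,-0.1,-0.22,0,0,0,0,0,-0.1,-0.22,0,0,0,0,0,-0.1,-0.22,0,0,0,0,0,-0.1,-0.22,0,0,0,0,0,-0.1,-0.22,0,0,0,0,0,-0.1,-0.22,0,0,0,0,0,-0.1,-0.22,0,0,0,0,0,-0.08,-0.2,0,0,0,0,0,0,-0.04,0,0,0,0,0,0,0,0,0])

```text
time: 50.37
tool_pos: [0.3696, -0.1569, 0.2173]
ee_rot: [3.141, -0.002, -0.088]
wrist_force: [-0.7, 0.2, 1.2]
width: 0.0004
finger_force: 0.0
```

Call:
move_arm(motion=[0,0,0,0,0,0,0,0,0,0,0,0,0.15,0,0,0,0,0,0,0.2,0,0,0,0,0,0,0.2,0,0,0,0,0,0,0.2,0,0,0,0,0,0,0.12,0,0,0,0,0,0,0,0,0,0,0,0,0,0,0,0,0,0,0,0,0,0])

```text
time: 51.12
tool_pos: [0.3702, -0.1595, 0.1308]
ee_rot: [3.141, -0.002, -0.092]
wrist_force: [-0.9, -0.5, -0.3]
width: 0.0002
finger_force: 0.0
```

```bash
python3 - <<'E'
from h import *
print(tb())
E
```

```text
(array([-158.8,   48.1,  130.8]), array([-0.9, -0.5, -0.3]), array([ 3.141e+00, -2.000e-03, -9.200e-02]))
```

Call:
move_arm(motion=[0,0,0,0.042,0.058,0,0,0,0,0,0.042,0.058,0,0,0,0,0,0.042,0.058,0,0,0,0,0,0.042,0.058,0,0,0,0,0,0.042,0.058,0,0,0,0,0,0.01,0.047,0,0,0,0,0,0.01,0.047,0,0,0,0,0,0.01,0.047,0,0,0,0,0,0.033,0.043,0,0,0,0,0,0.033,0.043,0,0,0,0,0,0.033,0.043,0,0])

```text
time: 52.03
tool_pos: [0.3984, -0.218, 0.13]
ee_rot: [-3.141, -0.001, -0.092]
wrist_force: [-0.4, 0.3, -0.8]
width: 0.0004
finger_force: 0.1
```

Call:
move_arm(motion=[0,0,0,0.033,0.02,0,0,0,0,0,0.033,0.02,0,0,0,0,0,0.033,0.02,0,0,0,0,0,0.03,0.02,0,0,0,0,0,0,0,0,0,0,0,0,0,0,0,0])

```text
time: 52.53
tool_pos: [0.4105, -0.2268, 0.13]
ee_rot: [-3.141, -0.001, -0.092]
wrist_force: [0.8, 0.3, -0.1]
width: 0.0002
finger_force: 0.0
```

```bash
python3 - <<'E'
from h import *
print(tb())
im2=snap("scene","pics/s13.png");im=snap("top","pics/t13.png")
E
```

```text
(array([-112.4,  -15.3,  130. ]), array([ 0.8,  0.3, -0.1]), array([-3.141e+00, -1.000e-03, -9.200e-02]))
```

Call:
move_arm(motion=[0,0,0,0.02,0,0,0,0,0,0,0.02,0,0,0,0,0,0,0,0,0,0])

```text
time: 52.88
tool_pos: [0.4128, -0.227, 0.1296]
ee_rot: [-3.141, 0.004, -0.092]
wrist_force: [-5.0, -0.1, 1.2]
width: 0.0006
finger_force: 2.3
```

Call:
move_arm(motion=[0,0,0,0.015,0,0,0,0,0,0,0,0,0,0,0,0,0,0,0,0,0])

```text
time: 53.13
tool_pos: [0.4132, -0.227, 0.1292]
ee_rot: [-3.141, 0.006, -0.092]
wrist_force: [-7.2, -0.4, 0.8]
width: 0.0003
finger_force: 3.6
```

Call:
move_arm(motion=[0,0,0,0.015,0,0,0,0,0,0,0,0,0,0,0,0,0,0,0,0,0])

```text
time: 53.38
tool_pos: [0.4136, -0.2271, 0.1287]
ee_rot: [-3.141, 0.009, -0.093]
wrist_force: [-9.7, -0.6, 1.6]
width: 0.0005
finger_force: 4.8
```

```bash
python3 - <<'E'
from h import *
print(tb())
im=snap("top","pics/t14.png"); im2=snap("scene","pics/s14.png")
cv2.imwrite("pics/v14.png",np.hstack([cv2.resize(im[250:310,330:390],(400,400),interpolation=cv2.INTER_CUBIC),cv2.resize(im2[260:360,280:380],(400,400),interpolation=cv2.INTER_CUBIC)]))
E
```

```text
(array([-109.4,  -15.2,  128.7]), array([-9.7, -0.6,  1.6]), array([-3.141,  0.009, -0.093]))
```

The shackle is at its stop, with force rising and no motion. I'll back off, rise and move over the arch's middle.

Call:
move_arm(motion=[0,0,0,-0.08,0,0,0,0,0,0,-0.1,0,0,0,0,0,0,0,0,-0.15,0,0,0,0,0,0,-0.2,0,0,0,0,0,0,-0.15,0,0,0,0,0,-0.15,0,0,0,0,0,0.15,0,0,0,0,0,0,0.1,0,0,0,0,0,0,0,0,0,0,0,0,0,0,0,0,0,0,0,0,0,0,0])

```text
invalid input
```

```bash
python3 - <<'E'
from h import *
print(tb())
for y in(0,):
  p=box(np.array([-.097,y,0]));plan([p[0],p[1],.165],BY)
E
```

```text
(array([-109.4,  -15.2,  128.7]), array([-10.4,   0.8,   0.6]), array([-3.141,  0.009, -0.093]))
turn [-0.001  0.011 -0.   ] shift [ 0.124 -0.152 -0.363] rows 1.1
```

Call:
move_arm(motion=[0,0,0,-0.08,0,0,0,0,0,0,-0.1,0,0,0,0,0,0,0,0,-0.15,0,0,0,0,0,0,-0.2,0,0,0,0,0,0,-0.15,0,0,0,0,0,-0.15,0,0,0,0,0,0.15,0,0,0,0,0,0,0.1,0,0,0,0,0,0,0,0,0,0])

```text
time: 54.23
tool_pos: [0.4269, -0.2132, 0.1802]
ee_rot: [-3.142, -0.002, -0.091]
wrist_force: [-0.2, 0.1, 0.4]
width: 0.0006
finger_force: 0.0
```

Call:
move_arm(motion=[0,0,0,0,0,0,0,0,0,0,0,0,0,0])

```text
time: 54.4
tool_pos: [0.4253, -0.2131, 0.1796]
ee_rot: [-3.141, 0.0, -0.092]
wrist_force: [0.3, -0.5, 0.6]
width: 0.0004
finger_force: 0.0
```

```bash
python3 - <<'E'
from h import *
print(tb())
p=box(np.array([-.097,0,0]));plan([p[0],p[1],.165],BY)
E
```

```text
(array([-99. ,  -0.3, 179.6]), array([ 0.3, -0.5,  0.6]), array([-3.141,  0.   , -0.092]))
turn [-0.001  0.     0.001] shift [ 0.02  -0.003  0.146] rows 0.4
```

Call:
move_arm(motion=[0,0,0,0.015,0,0.05,0,0,0,0,0,0,0.05,0,0,0,0,0,0,0.05,0,0,0,0,0,0,0.05,0,0,0,0,0,0,0.05,0,0,0,0,0,0,0.05,0,0,0,0,0,0,0,0])

```text
time: 54.98
tool_pos: [0.4272, -0.2137, 0.1516]
ee_rot: [3.14, -0.002, -0.092]
wrist_force: [-1.8, 0.2, 4.5]
width: 0.0005
finger_force: 2.4
```

Call:
move_arm(motion=[0,0,0,0,0,0.04,0,0,0,0,0,0,0.04,0,0,0,0,0,0,0.04,0,0,0,0,0,0,0,0])

```text
time: 55.32
tool_pos: [0.4274, -0.2139, 0.1394]
ee_rot: [3.14, -0.003, -0.092]
wrist_force: [-1.4, -0.2, 7.1]
width: 0.0001
finger_force: 3.7
```

```bash
python3 - <<'E'
from h import *
print(tb())
E
```

```text
(array([-96.8,  -0.9, 139.4]), array([-1.4, -0.2,  7.1]), array([ 3.14e+00, -3.00e-03, -9.20e-02]))
```

Call:
move_arm(motion=[0,0,0,0,0,0.04,0,0,0,0,0,0,0.04,0,0,0,0,0,0,0,0,0,0,0,0,0,0,0])

```text
time: 55.65
tool_pos: [0.4286, -0.2153, 0.138]
ee_rot: [3.135, -0.008, -0.092]
wrist_force: [-8.8, 3.1, 29.5]
width: 0.0006
finger_force: 14.4
```

Call:
move_arm(motion=[0,0,0,0,0,-0.1,0,0,0,0,0,0,-0.1,0,0,0,0,0,0,-0.15,0,0,0,0,0,0,-0.25,0,0,0,0,0,0,-0.3,0,0,0,0,0,0,-0.3,0,0,0,0,0,0,0,0])

```text
time: 56.23
tool_pos: [0.4293, -0.2146, 0.2562]
ee_rot: [3.137, -0.01, -0.092]
wrist_force: [0.8, 0.3, 1.7]
width: 0.0005
finger_force: 0.0
```

Call:
move_arm(motion=[0,0,0,-0.05,0.2,0,0,0,0,0,-0.1,0.3,0,0,0,0,0,-0.1,0.3,0,0,0,0,0,-0.1,0.3,0,0,0,0,0,-0.1,0.3,0,0,0,0,0,-0.1,0.3,0,0,0,0,0,-0.05,0.2,0,0,0,0,0,0,0,0,0,0,0,0,0,0,0,0,0,0,0,0,0,0,0])

```text
time: 57.07
tool_pos: [0.3501, -0.3962, 0.249]
ee_rot: [-3.139, 0.0, -0.092]
wrist_force: [0.3, 0.9, 0.5]
width: 0.0003
finger_force: 0.0
```

```bash
python3 - <<'E'
from h import *
print(tb())
a=cv2.imread('pics/s12.png');b=snap("scene","pics/s15.png");t=snap("top","pics/t15.png")
# shackle brightness map: where white arch pixels now are, around padlock (scene view)
hsv=cv2.cvtColor(b,cv2.COLOR_BGR2HSV)[262:330,285:335]
print('\n'.join(''.join('Y' if (15<h<35 and s>120) else '#' if v>200 and s<40 else 'x' if v<100 else '.' for h,s,v in r) for r in hsv))
for z in(.162,.140): print(z,[(proj("scene",box(np.array([-.097,y,z])))-[285,262]).round(1) for y in(.0245,-.0245)])
E
```

```text
(array([-157. , -189.5,  249. ]), array([0.3, 0.9, 0.5]), array([-3.139,  0.   , -0.092]))
##.............#########..######.xxxxx.###########
..#............########....######.xxxxx.##########
...#...........#######....x.######.xxxxx.#########
...##..........######......xx..####.xxxxx.########
....##.........######.......xx.......xxxxx.#######
...............#######.......x........xxxxx.######
................#######................xxxxx.#####
........#........#######................xxxxx.####
........##.......########................xxxxx.###
..#......##......######...................xxxxx.##
..........##.....####......................xxxxx.#
...........##.....#.........................xxxxx.
............##...............................xxxxx
.............##...............................xxxx
..#...........##......................x........xxx
...............##................................x
....##...#......#...............................Y.
.....##..........##............................xYY
.......#.........###.........................xxxx.
...................##...................
[... 1855 characters left out ...]
..x..YYYYYYYYYYYY.########...x............
...........x..YYYYYYYYYYYY.#######.YYx............
............x..YYYYYYYYYYY..####.YYYYx............
................YYYYYYYYYYY..#.YYYYYY.............
.................YYYYYYYYYYYYYYYYYYYYx............
..................YYYYYYYYYYYYYYYYYYYxx...........
...................YYYYYYYYYYYYYYYYY..x...........
...................YYYYYYYYYYYYYYY...xx...........
.................x..YYYYYYYYYYYY...xxxx...........
..................x..YYYYYYYYY...xxxxxx...........
......................YYYYYYY..xxxxxxxx...........
.......................YYYYY.xxxxxxxxxxx..........
0.162 [array([16.6, 16.4]), array([31.2, 31.5])]
0.14 [array([16.7, 24.1]), array([31.1, 39.1])]
```

The arch stays at the pressed-home height with the toe leg through the hasp's eye, so I'll hand in.

```bash
python3 -c "
from bench import robot
print(robot.close_job())"
```

```text
the job is handed in; nothing more can be done
None
```

The job is handed in; no verdict came back. The tray stands upright on the bench, all four nail boxes are in the lock box with the lid shut, and the shackle is swung in and pressed home, 57 s into the 208 s limit.

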